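# Drive the spring pins home in a batch of tracker mounts

### The arm

A 6-joint arm with a two-finger parallel gripper is mounted at the origin on the work surface. World frame = base frame: x ahead of the robot, y to its left, z up, the work surface at z = 0. Lengths are in m, angles in degrees, forces in N, time in s.
With the tool pointing down it reaches from about 0.425 to 1.125 m from the base axis. Payload 14.9 kg.
Tool frame: the origin (TCP) lies on the centre line of the jaws, within the pads' length; the fingertips stand 19 mm ahead of it and the grasp point (between the pads) is the TCP; z points along the fingers, y is the line along which they close (so a half turn about z gives the same grasp; the last joint's range is limited). The gripper opens to 91 mm and grips with 3 to 60 N. Pads are 32 mm wide; open, the fingers measure 118 mm over their backs; the gripper's body (76 mm by 178 mm) begins 60 mm behind the grasp point.
Start: joints at [-77.596, 21.709, 99.362, -0, 58.929, -1.908], TCP at [0.173, -0.678, 0.233] pointing down, gripper open.
Joint ranges: [-158.91, 158.91], [-42.39, 125.64], [0.06, 152.35], [-60.88, 240.88], [17.5, 164.5], [-176.32, 176.32]. Speed limits (degrees/s): [108.29, 108.29, 136.94, 180, 180, 180].

### API

Orientations are given as a 3x3 rotation matrix whose columns are the frame's x, y, z axes.
In Python, from bench import bot gives the robot as it stands.
- The arm moves only by the shell command python3 -m handwheel 'ROWS'. ROWS is JSON, a list of rows, each an object of numbers: "grip": the finger opening in cm, from 0 to 9.12; "tx", "ty", "tz": the shift along the tool's x, y, z in cm; "spin": the turn about the tool's z in rad. In form: [{"grip": .., "tx": .., "ty": .., "tz": .., "spin": ..}, ...]. A call has 1 to 12 rows; each row is the pose to reach, as a shift and turn from the pose commanded when the call began, along the tool's axes at that moment; what a row does not reach only later rows make up. A row lasts 1/12 s, in which the tool goes at most 41.7 mm and 7.16 degrees, less where a joint would pass 70% of its speed; a pose out of reach is approached as far as the arm can. A call with a gripper value outside its range is refused whole. The fingers move at their own pace and stop on an object; the grip force is fixed at half the most. Time passes only in rows, so rows that repeat a pose let the fingers close. It gives the time, the measured TCP pose, the force, the opening and the grip force at its end, in the units of the state.
- bot.state(): the state, without advancing time (a new reading comes with each control period).
- bot.camera(name): name is "scene" or "top"; returns the picture (400x640x3 uint8, red, green, blue); there is no depth.
- bot.get_calibration(name): a dict with "intrinsics" (3x3 intrinsics, pixels), "world_to_cam" (4x4, takes a point from world to camera coordinates). Camera axes: x right, y up, looking along -z (the intrinsics and any distortion apply to the point x, -y, -z); pixel columns grow to the right and rows downward; lengths in m; the calibration is good to about 2 mm. A picture is of the moment at which its call begins. get_calibration takes no time and is no camera call.
- bot.close_job(): hands the job in; it is judged then, once.
The state is a dict: "time_s": time; "joint_pos": joint angles; "qvel": joint speeds; "joint_efforts": joint torques, N m; "ee_pos": TCP position; "ee_rot": TCP orientation; "contact_force": force on the tool from outside, world axes, zero at the start; "moment": the same for the moment, N m; "gripper_width": opening from 0.0 (shut) to 1.0 (fully open); "finger_force": force on a finger pad.
Only numpy, scipy, OpenCV 4.12 (cv2) and the standard library are available. Lean on these libraries where they do the work, as an engineer would, in place of code of your own. Each camera call takes 0.05 s, during which the arm holds its last target. There are 200 camera calls.

### The job

Pull the jig's red clamp knob out to its detent, stand every blue tracker mount on the bench in a pocket of the pinning jig, and push the knob back in to clamp them. Strike each mount's spring pin with the mallet until it is flush (never push a pin with the fingers), and stand the mallet back in its rest as you found it. Pull the knob out again, stand all the finished mounts upright in the grey tray and push the knob home, leaving everything else on the bench in its place.

Things in the scene. Friction and masses are not known exactly. Their poses are not given: they have to be found in the camera images.
- mountA: Blue tracker mount (up to four alike; None if absent), about 160 g: foot 56 (its x) x 40 (y) x 8 mm, on it a boss 30 (x) x 34 (y) mm rising to 32 mm, a brass spring pin in the boss's centre. Origin: centre of the foot's underside, z up. Same either way round. Take it by the boss, fingers along its x, above the foot.
- mountB: Blue tracker mount (up to four alike; None if absent), about 160 g: foot 56 (its x) x 40 (y) x 8 mm, on it a boss 30 (x) x 34 (y) mm rising to 32 mm, a brass spring pin in the boss's centre. Origin: centre of the foot's underside, z up. Same either way round. Take it by the boss, fingers along its x, above the foot.
- mountC: Blue tracker mount (up to four alike; None if absent), about 160 g: foot 56 (its x) x 40 (y) x 8 mm, on it a boss 30 (x) x 34 (y) mm rising to 32 mm, a brass spring pin in the boss's centre. Origin: centre of the foot's underside, z up. Same either way round. Take it by the boss, fingers along its x, above the foot.
- mountD: Blue tracker mount (up to four alike; None if absent), about 160 g: foot 56 (its x) x 40 (y) x 8 mm, on it a boss 30 (x) x 34 (y) mm rising to 32 mm, a brass spring pin in the boss's centre. Origin: centre of the foot's underside, z up. Same either way round. Take it by the boss, fingers along its x, above the foot.
- pinA (a joint): How far mountA's spring pin, 10 mm thick, is driven straight down (m): 0 = top 10 mm above the boss (42 mm above the mount's underside), 0.010 = flush, its end stop. Resists with 7 to 10 N plus drag, stays where it is left, cannot be drawn out. Starts at 0 to 2 mm.
- pinB (a joint): How far mountB's spring pin, 10 mm thick, is driven straight down (m): 0 = top 10 mm above the boss (42 mm above the mount's underside), 0.010 = flush, its end stop. Resists with 7 to 10 N plus drag, stays where it is left, cannot be drawn out. Starts at 0 to 2 mm.
- pinC (a joint): How far mountC's spring pin, 10 mm thick, is driven straight down (m): 0 = top 10 mm above the boss (42 mm above the mount's underside), 0.010 = flush, its end stop. Resists with 7 to 10 N plus drag, stays where it is left, cannot be drawn out. Starts at 0 to 2 mm.
- pinD (a joint): How far mountD's spring pin, 10 mm thick, is driven straight down (m): 0 = top 10 mm above the boss (42 mm above the mount's underside), 0.010 = flush, its end stop. Resists with 7 to 10 N plus drag, stays where it is left, cannot be drawn out. Starts at 0 to 2 mm.
- jig: Fixed pinning jig: aluminium plate 122 (x) x 196 (y) mm, 18 mm high, with three pockets in a row along y, 58 mm apart, each 62 (x) x 45 (y) mm, 6 mm deep, 2.5 to 3 mm clear all round a mount's foot, mount x along jig x. Origin: at bench level under the middle pocket's centre; x away from the robot, knob on the -x side. Guide rails 34 mm high end the clamp bar.
- pocket1 (a point): Centre of the floor of the jig's right-hand (-y) pocket, 12 mm above the bench; axes as the jig's. A mount standing in it has its origin here.
- pocket2 (a point): Centre of the floor of the jig's middle pocket, 12 mm above the bench; axes as the jig's. A mount standing in it has its origin here.
- pocket3 (a point): Centre of the floor of the jig's left-hand (+y) pocket, 12 mm above the bench; axes as the jig's. A mount standing in it has its origin here.
- clamp (a joint): Clamp knob and its steel bar across all pockets (21.5 to 27.5 mm above the bench): 0 = in, the bar's edge 20 mm on the -x side of the pocket centres, over the mounts' feet (tops at 20 mm), so none goes in or out; 0.030 m = out along jig -x, end stop, edge 50 mm away. A sprung catch holds it at both ends: about 5 N moves it, it snaps over at 0.015.
- knob (a point): Centre of the red clamp knob: round, 34 mm thick, 30 mm long, lying along the jig's x, axis 38 mm above the bench; moves with the clamp. Pinch it from above, fingers along the jig's y. A 16 mm thick neck joins it to the bar. Pushed in, its +x end stands 8 mm in front of the jig plate.
- mallet: Soft-faced mallet, about 350 g: upright cylinder head 44 mm thick, 70 mm long, white and black; lime handle 20 mm wide (y), 22 mm high, from the head to 180 mm on its -x side, middle 35 mm above the lower face. Origin: centre of the lower striking face; z up the head, x from handle to head. Hold the handle about 50 mm from the head's axis, fingers along its y.
- rest: Fixed plywood mallet rest, 50 mm wide (y), 6 mm base from x = -180 to +36 mm; at x = -140 mm a fork, 36 mm between prongs 52 mm high, saddle at 30 mm for the handle. Origin: at bench level under the head's place, x as the mallet's. The mallet starts and belongs with its lower face on the base, its origin 6 mm above the rest's, handle in the fork.
- tray: Grey open parts tray fixed to the bench: 222 mm (its x) by 132 mm (its y), walls 5 mm thick and 40 mm high, floor 5 mm thick. Origin: centre of its underside.
- tape: Roll of white tape, 84 mm across, 19 mm high; not part of the job, leave it in place. Origin: centre of its underside.
- tracker: Black round tracker, 96 mm across, 40 mm high; not part of the job, leave it in place. Origin: centre of its underside.
- pinbox: Yellow open box of spare pins, 70 x 100 x 25 mm; not part of the job, leave it in place. Origin: centre of its underside.
- caliper: Digital caliper lying flat, 160 mm long; not part of the job, leave it in place. Origin: centre of its underside.
- battery: Black and lime battery pack, 52 x 30 x 16 mm; not part of the job, leave it in place. Origin: centre of its underside.
- bottle: White bottle with a red cap, 44 mm thick, 110 mm high; not part of the job, leave it in place. Origin: centre of its underside.
Things that resemble listed ones, but are neither listed nor needed, are in the scene too. What is shaped like the mallet but purple is not meant. What is shaped like the mountB but orange is not meant.

How it is judged (in metres and radians):
On the way, in this order (a step that is already met when the one before it is completed fails the run):
1. the clamp knob is pulled out to its detent (value of joint clamp above 0.025 m), for 0.2 s.
2. every mount present stands in a pocket, pins still proud, and the clamp is pushed home (((distance between mountA and pocket1 below 0.006 m and angle between mountA's own z axis and vertical below 0.08 rad) or (distance between mountA and pocket2 below 0.006 m and angle between mountA's own z axis and vertical below 0.08 rad) or (distance between mountA and pocket3 below 0.006 m and angle between mountA's own z axis and vertical below 0.08 rad)) and ((distance between mountB and pocket1 below 0.006 m and angle between mountB's own z axis and vertical below 0.08 rad) or (distance between mountB and pocket2 below 0.006 m and angle between mountB's own z axis and vertical below 0.08 rad) or (distance between mountB and pocket3 below 0.006 m and angle between mountB's own z axis and vertical below 0.08 rad)) and ((distance between mountC and pocket1 below 0.006 m and angle between mountC's own z axis and vertical below 0.08 rad) or (distance between mountC and pocket2 below 0.006 m and angle between mountC's own z axis and vertical below 0.08 rad) or (distance between mountC and pocket3 below 0.006 m and angle between mountC's own z axis and vertical below 0.08 rad)) and ((distance between mountD and pocket1 below 0.006 m and angle between mountD's own z axis and vertical below 0.08 rad) or (distance between mountD and pocket2 below 0.006 m and angle between mountD's own z axis and vertical below 0.08 rad) or (distance between mountD and pocket3 below 0.006 m and angle between mountD's own z axis and vertical below 0.08 rad)) and value of joint each of pinA, pinB, pinC, pinD, clamp below 0.005 m), for 0.2 s.
3. the mallet strikes a pin a real blow (the pin moves faster than 5 cm/s) (((contact force between mallet and mountA above 2 N and velocity of joint pinA above 0.05 m/s) or (contact force between mallet and mountB above 2 N and velocity of joint pinB above 0.05 m/s) or (contact force between mallet and mountC above 2 N and velocity of joint pinC above 0.05 m/s) or (contact force between mallet and mountD above 2 N and velocity of joint pinD above 0.05 m/s))).
4. every pin is driven home with the mounts still clamped in their pockets (value of joint each of pinA, pinB, pinC, pinD above 0.008 m and ((distance between mountA and pocket1 below 0.006 m and angle between mountA's own z axis and vertical below 0.08 rad) or (distance between mountA and pocket2 below 0.006 m and angle between mountA's own z axis and vertical below 0.08 rad) or (distance between mountA and pocket3 below 0.006 m and angle between mountA's own z axis and vertical below 0.08 rad)) and ((distance between mountB and pocket1 below 0.006 m and angle between mountB's own z axis and vertical below 0.08 rad) or (distance between mountB and pocket2 below 0.006 m and angle between mountB's own z axis and vertical below 0.08 rad) or (distance between mountB and pocket3 below 0.006 m and angle between mountB's own z axis and vertical below 0.08 rad)) and ((distance between mountC and pocket1 below 0.006 m and angle between mountC's own z axis and vertical below 0.08 rad) or (distance between mountC and pocket2 below 0.006 m and angle between mountC's own z axis and vertical below 0.08 rad) or (distance between mountC and pocket3 below 0.006 m and angle between mountC's own z axis and vertical below 0.08 rad)) and ((distance between mountD and pocket1 below 0.006 m and angle between mountD's own z axis and vertical below 0.08 rad) or (distance between mountD and pocket2 below 0.006 m and angle between mountD's own z axis and vertical below 0.08 rad) or (distance between mountD and pocket3 below 0.006 m and angle between mountD's own z axis and vertical below 0.08 rad)) and value of joint clamp below 0.005 m), for 0.2 s.
5. the clamp knob is pulled out again to its detent (value of joint clamp above 0.025 m), for 0.2 s.
At the end, for the whole second after the job is handed in: Every mount stands at rest and upright (7 degrees) on the tray's floor, its pin driven at least 8 of 10 mm; the clamp knob is in (5 mm); the mallet stands at rest and upright on its rest, within 20 mm along and 15 mm across of its place and 9 degrees in line (value of joint each of pinA, pinB, pinC, pinD above 0.008 m and x of mountA in the frame of tray between -0.106 and 0.106 m and y of mountA in the frame of tray between -0.061 and 0.061 m and z of each of mountA, mountB, mountC, mountD in the frame of tray below 0.012 m and angle between each of mountA, mountB, mountC, mountD, mallet's own z axis and vertical below 0.12 rad and linear speed of each of mountA, mountB, mountC, mountD, mallet below 0.03 m/s and x of mountB in the frame of tray between -0.106 and 0.106 m and y of mountB in the frame of tray between -0.061 and 0.061 m and x of mountC in the frame of tray between -0.106 and 0.106 m and y of mountC in the frame of tray between -0.061 and 0.061 m and x of mountD in the frame of tray between -0.106 and 0.106 m and y of mountD in the frame of tray between -0.061 and 0.061 m and value of joint clamp below 0.005 m and x of mallet in the frame of rest between -0.02 and 0.02 m and y of mallet in the frame of rest between -0.015 and 0.015 m and z of mallet in the frame of rest below 0.012 m and angle between the x axis of mallet and the x axis of rest, either way round below 0.15 rad); the robot touches nothing.
It fails at once if a spring pin is pushed in with the fingers ((contact force between the fingers and mountA above 3 N and velocity of joint pinA above 0.01 m/s) or (contact force between the fingers and mountB above 3 N and velocity of joint pinB above 0.01 m/s) or (contact force between the fingers and mountC above 3 N and velocity of joint pinC above 0.01 m/s) or (contact force between the fingers and mountD above 3 N and velocity of joint pinD above 0.01 m/s)).
It fails at once if another thing on the bench is shifted by more than 3 cm (distance of any of tape, tracker, pinbox, caliper, battery, bottle from where it was at the start of the episode above 0.03 m).
Of mountA, mountB, mountC, mountD only 2 to 3 are there at a start; the rules pass over those that are not, and their reading is None.
At some moment in a run one of mountA, mountB, mountC, mountD may be knocked a few centimetres aside while the robot is not near it.
It also fails if it takes over 210 s, if anything falls off the work surface, if the arm or the gripper's body presses on something with over 40 N, if the wrist force passes 120 N, or if a joint passes its speed limit or range.

## Working session

There is one attempt and no reset: what is moved stays moved. The work goes in short steps, Python scripts to look and compute and a shell command to move; the robot and the scene stay as the last step left them, time stands still between calls to the robot, and variables do not carry over. Pictures are saved under pics/ and viewed, at most 14 in all, crops included, and the job is handed in when it is done.

```bash
ls; mkdir -p pics; python3 - <<'E'
from bench import bot
import cv2
for n in("top","scene"):
    cv2.imwrite(f"pics/{n}0.png",bot.camera(n)[:,:,::-1]); print(bot.get_calibration(n))
s=bot.state();print(s)
E
```

```text
pics
{'intrinsics': array([[380.56194193,   0.        , 317.17876463],
       [  0.        , 380.56194193, 200.89141993],
       [  0.        ,   0.        ,   1.        ]]), 'world_to_cam': array([[ 0.02624699, -0.99942906,  0.0212755 ,  0.03060985],
       [ 0.99272846,  0.02856035,  0.11693807, -0.52855103],
       [-0.11747894,  0.01805153,  0.9929113 , -1.01418384],
       [ 0.        ,  0.        ,  0.        ,  1.        ]])}
{'intrinsics': array([[406.69352298,   0.        , 316.06833389],
       [  0.        , 406.69352298, 197.11442336],
       [  0.        ,   0.        ,   1.        ]]), 'world_to_cam': array([[-0.3512504 ,  0.93604446, -0.02106971,  0.12030358],
       [-0.65405684, -0.22920803,  0.72088372,  0.29683234],
       [ 0.66994986,  0.26699148,  0.69273569, -1.45063198],
       [ 0.        ,  0.        ,  0.        ,  1.        ]])}
{'time_s': 0.1, 'joint_pos': array([-7.75951570e+01,  2.17366847e+01,  9.93922694e+01,  1.19916881e-03,
        5.89295385e+01, -1.90785671e+00]), 'qvel': array([ 0.00715325, -0.02227927, -0.09075915, -0.02262823,  0.04084637,
        0.00181176]), 'joint_efforts': array([ 9.27321926e-04, -7.65047264e+01, -4.35296381e+01,  6.51375437e-02,
        3.98940314e-02, -4.02449496e-05]), 'ee_pos': array([ 0.17297585, -0.6779375 ,  0.23233945]), 'ee_rot': array([[ 9.68963638e-01,  2.47203213e-01, -2.01797150e-04],
       [ 2.47203290e-01, -9.68963122e-01,  1.00090729e-03],
       [ 5.18935022e-05, -1.01972769e-03, -9.99999479e-01]]), 'contact_force': array([-0.03687335,  0.08748607, -0.33065548]), 'moment': array([-0.01513631, -0.02557676, -0.01941002]), 'finger_force': 0.0, 'gripper_width': 1.0008623406606438}
```

View pics/top0.png

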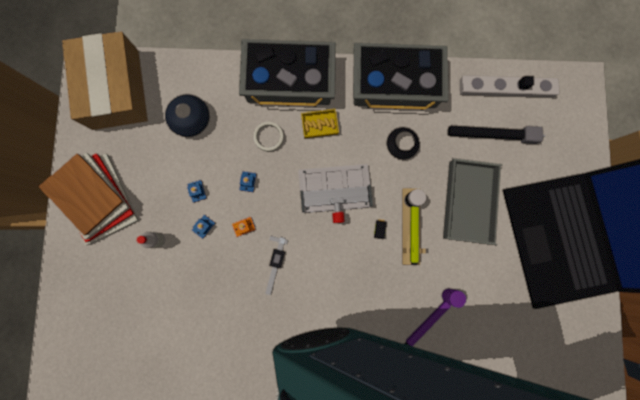

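View pics/scene0.png

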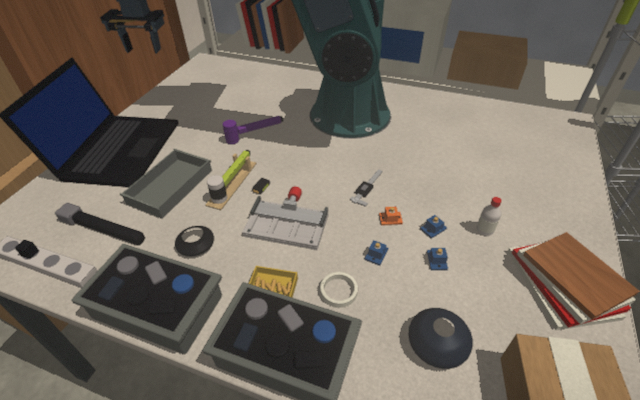

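Three blue mounts are at top px (196,190), (248,181) and (203,226). The lookalikes are the orange mount (243,227) and the purple mallet (455,298); the real lime mallet is at (415,225). The jig is at (336,190), its knob at (338,217), and the tray at (473,202). Next I'll check these choices in a close crop.

```bash
python3 - <<'E'
import cv2,numpy as np
t=cv2.imread("pics/top0.png")
def c(x0,y0,w,h,k):return cv2.resize(t[y0:y0+h,x0:x0+w],None,fx=k,fy=k,interpolation=cv2.INTER_CUBIC)
a=c(180,160,100,75,4) ; b=c(290,155,100,75,4); d=c(395,150,115,120,4)
im=np.zeros((600,800,3),np.uint8); im[:300,:400]=a; im[:300,400:]=b; d=c(390,150,120,75,4)[:300,:480]; im[300:,:480]=d; e=c(395,190,75,75,4); im[300:,480:780]=e
cv2.imwrite("pics/crop0.png",im)
E
```

```text
(no output)
```

View pics/crop0.png

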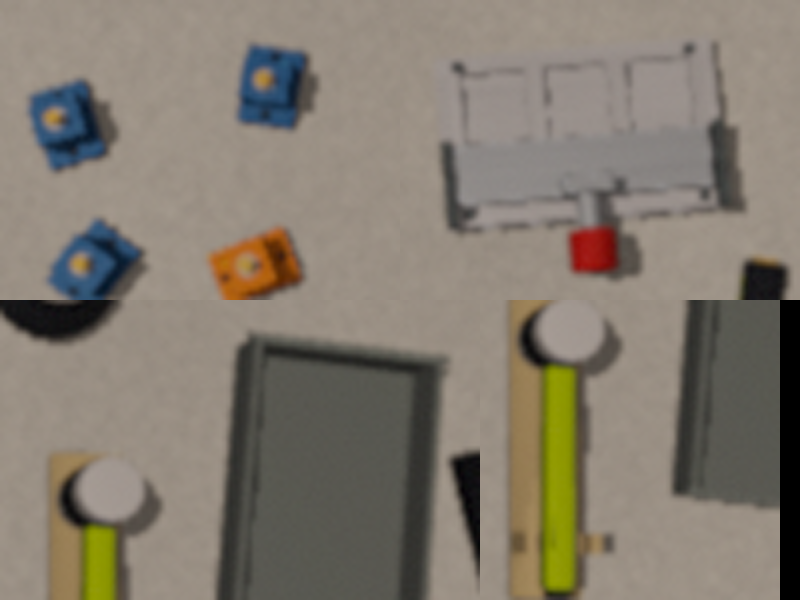

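```bash
cat > v.py <<'E'
import cv2,numpy as np
from scipy.optimize import minimize
from bench import bot
CAL={n:bot.get_calibration(n) for n in("top","scene")}
def proj(n,P):
    c=CAL[n];P=np.atleast_2d(P);q=P@c["world_to_cam"][:3,:3].T+c["world_to_cam"][:3,3]
    return (q[:,:2]*[1,-1]/-q[:,2:])*[c["intrinsics"][0,0]]*1+[c["intrinsics"][0,2],c["intrinsics"][1,2]]
def back(n,uv,z):
    c=CAL[n];K=c["intrinsics"];R=c["world_to_cam"][:3,:3];t=c["world_to_cam"][:3,3]
    d=R.T@[(uv[0]-K[0,2])/K[0,0],-(uv[1]-K[1,2])/K[1,1],-1];o=-R.T@t
    return o+d*(z-o[2])/d[2]
def T(p,L):
    x,y,a=p[:3];c,s=np.cos(a),np.sin(a);L=np.atleast_2d(L).astype(float)
    return np.c_[x+c*L[:,0]-s*L[:,1],y+s*L[:,0]+c*L[:,1],L[:,2]]
def box(x0,x1,y0,y1,z0,z1):return np.array([[x,y,z] for x in(x0,x1) for y in(y0,y1) for z in(z0,z1)])
def cyl(r,z0,z1,cx=0,cy=0):
    a=np.linspace(0,2*np.pi,24);return np.vstack([np.c_[cx+r*np.cos(a),cy+r*np.sin(a),0*a+z] for z in(z0,z1)])
S=8
def sil(n,p,parts,win):
    m=np.zeros(((win[3])*S,(win[2])*S),np.uint8)
    for q in parts:
        uv=proj(n,T(p,q));h=cv2.convexHull(((uv-[win[0],win[1]]+.5)*S*16).astype(np.int32).reshape(-1,1,2))
        cv2.fillConvexPoly(m,h,255,shift=4)
    return cv2.resize(m,(win[2],win[3]),interpolation=cv2.INTER_AREA)/255.
def fit(masks,p0,parts,r=34):
    wins={}
    for n in masks:
        u=proj(n,[[p0[0],p0[1],.02]])[0];wins[n]=(int(u[0])-r,int(u[1])-r,2*r,2*r)
    def cost(p):
        e=0
        for n,m in masks.items():
            w=wins[n];e+=np.sum((sil(n,p,parts,w)-m[w[1]:w[1]+w[3],w[0]:w[0]+w[2]])**2)
        return e
    best=None
    for a in (np.arange(6)*np.pi/6 if len(p0)<3 else [p0[2]]):
        i=np.array([p0[0],p0[1],a])
        o=minimize(cost,i,method="Nelder-Mead",options=dict(initial_simplex=i+np.array([[0,0,0],[.008,0,0],[0,.008,0],[0,0,.25]]),xatol=2e-4,fatol=.02,maxiter=200))
        if best is None or o.fun<best.fun:best=o
    return best.x,best.fun
MOUNT=[box(-.028,.028,-.02,.02,0,.008),box(-.015,.015,-.017,.017,.008,.032),cyl(.005,.032,.040)]
def bluemask(im,lo=15,hi=45):
    # pins (brass) are filled by closing
    f=im.astype(float);d=f[...,2]-f[...,0]
    m=np.clip((d-lo)/(hi-lo),0,1)
    return cv2.morphologyEx(m,cv2.MORPH_CLOSE,np.ones((5,5)))
def wire(ims,p0,segs,dz=None,step=.01):
    G={}
    for n,im in ims.items():
        g=cv2.GaussianBlur(cv2.cvtColor(im,cv2.COLOR_RGB2GRAY).astype(np.float32),(0,0),.8)
        G[n]=np.minimum(np.hypot(cv2.Sobel(g,cv2.CV_32F,1,0),cv2.Sobel(g,cv2.CV_32F,0,1)),80)
    pts=np.vstack([np.linspace(a,b,60) for a,b in segs])
    def cost(p):
        e=0
        for n in G:
            uv=proj(n,T(p,pts)).astype(np.float32)
            e-=cv2.remap(G[n],uv[:,:1],uv[:,1:],cv2.INTER_LINEAR).mean()
        return e
    b=None
    for dx in(-.004,0,.004):
        for dy in(-.004,0,.004):
            i=np.array(p0)+[dx,dy,0]
            o=minimize(cost,i,method="Nelder-Mead",options=dict(initial_simplex=i+np.array([[0,0,0],[.006,0,0],[0,.006,0],[0,0,.05]]),xatol=1e-4,fatol=.01))
            if b is None or o.fun<b.fun:b=o
    return b.x,b.fun
def rect(x0,x1,y0,y1,z):
    c=[np.array([x,y,z]) for x,y in((x0,y0),(x1,y0),(x1,y1),(x0,y1))];return [(c[i],c[(i+1)%4]) for i in range(4)]
E
python3 - <<'E'
from v import *
ims={n:cv2.imread(f"pics/{n}0.png")[:,:,::-1].copy() for n in("top","scene")}
bm={n:bluemask(ims[n]) for n in ims}
for uv in((196,190),(248,181),(203,226)):
    p0=back("top",uv,.02)[:2]
    for ks in(("top",),("scene",),("top","scene")):
        x,f=fit({k:bm[k] for k in ks},p0,MOUNT,20); print("mount",uv,ks,x.round(4),np.degrees(x[2]).round(1),round(f,1))
# jig guess
C=lambda u,v:back("top",(290+(u-400)/4,155+v/4),.018)
a,b=C(462,228),C(720,208);yaw=np.arctan2(*(b-a)[:2][::-1])+np.pi/2
mid=(a+b)/2; p0=[mid[0]+.061*np.cos(yaw),mid[1]+.061*np.sin(yaw),yaw];print("jig0",p0,np.linalg.norm(b-a))
seg=[]
for k in(-1,0,1):
    y=.058*k; seg+=[s for s in [((-.018,y-.0225,.018),(.031,y-.0225,.018)),((.031,y-.0225,.018),(.031,y+.0225,.018)),((-.018,y+.0225,.018),(.031,y+.0225,.018))]]
seg=[(np.array(s),np.array(t)) for s,t in seg]
seg2=seg+[(np.array([-.061,-.098,.018]),np.array([-.061,.098,.018]))]
for ks in(("top",),("scene",),("top","scene")):
    for s in(seg,seg2):
        x,f=wire({k:ims[k] for k in ks},p0,s);print("jig",ks,x.round(4),round(f,1))
# knob
for n in ims:
    f=ims[n].astype(float);m=((f[...,0]-f[...,1]>70)&(f[...,0]-f[...,2]>70)).astype(np.uint8)
    _,l,st,ce=cv2.connectedComponentsWithStats(m);uv=proj(n,[back("top",(338,217),.038)])[0]
    k=min([i for i in range(1,len(st)) if st[i,4]>30],key=lambda i:np.linalg.norm(ce[i]-uv));print("knob",n,ce[k],st[k],back(n,ce[k],.045))
# mallet lime
for n in ims:
    f=ims[n].astype(float);m=((f[...,1]-f[...,2]>60)&(f[...,0]-f[...,2]>40)&(f[...,1]>f[...,0])).astype(np.uint8)
    _,l,st,ce=cv2.connectedComponentsWithStats(m);k=1+np.argmax(st[1:,4]);r=cv2.minAreaRect(np.argwhere(l==k)[:,::-1].astype(np.float32));
    q=cv2.boxPoints(r);q=q[np.argsort(q[:,1])];e0=(q[0]+q[1])/2;e1=(q[2]+q[3])/2
    A,B=back(n,e0,.05),back(n,e1,.05);print("handle",n,e0,e1,A.round(4),B.round(4),np.degrees(np.arctan2(*(A-B)[:2][::-1])))
# tray
s=rect(-.111,.111,-.066,.066,.04)
p0=back("top",(472,202),.04)
for ks in(("top",),("top","scene")):
    x,f=wire({k:ims[k] for k in ks},[p0[0],p0[1],-.05],s);print("tray",ks,x.round(4),round(f,1))
E
```

```text
mount (196, 190) ('top',) [0.5497 0.3839 0.3704] 21.2 63.2
mount (196, 190) ('scene',) [0.549  0.3874 0.188 ] 10.8 165.2
mount (196, 190) ('top', 'scene') [0.5483 0.3855 3.4651] 198.5 239.4
mount (248, 181) ('top',) [0.5803 0.243  3.0694] 175.9 34.0
mount (248, 181) ('scene',) [0.5788 0.2461 3.1011] 177.7 123.5
mount (248, 181) ('top', 'scene') [ 0.5801  0.2454 -0.0786] -4.5 166.8
mount (203, 226) ('top',) [0.4505 0.36   2.5126] 144.0 40.0
mount (203, 226) ('scene',) [0.4502 0.3635 2.6199] 150.1 160.5
mount (203, 226) ('top', 'scene') [ 0.4511  0.3613 -0.5834] -33.4 208.7
jig0 [np.float64(0.5672902410208293), np.float64(-0.006591681164645872), np.float64(0.1058087072168683)] 0.17989322221460402
jig ('top',) [0.5878 0.0019 0.113 ] -38.5
jig ('top',) [0.5876 0.0018 0.1152] -39.6
jig ('scene',) [ 0.5691 -0.0014  0.0758] -42.2
jig ('scene',) [ 0.5702 -0.0016  0.0905] -43.8
jig ('top', 'scene') [0.607  0.0024 0.0066] -78.8
jig ('top', 'scene') [5.803e-01 3.000e-04 1.046e-01] -74.5
knob top [337.81651376 217.04587156] [333 212  11  11 109] [ 0.48355649 -0.01141503  0.045     ]
knob scene [295.56626506 191.18072289] [289 187  12  11  83] [ 0.48107901 -0.00616294  0.045     ]
handle top [414.5 206. ] [414.5 262. ] [ 0.5189 -0.2181  0.05  ] [ 0.3691 -0.2175  0.05  ] -0.21862453644899754
handle scene [247.2439 151.1951] [222.56097 182.04877] [ 0.3711 -0.2093  0.05  ] [ 0.5185 -0.209   0.05  ] -179.89661044194452
tray ('top',) [ 0.535  -0.3838 -0.096 ] -76.7
tray ('top', 'scene') [ 0.5394 -0.3838 -0.0901] -148.8
```

Three blue mounts (crop px (65,125), (272,85), (95,265)) and one orange confirmed. The jig fit fell into a wrong optimum, so I'll refine it with the full outline and overlay everything as a check.

```bash
cat > jig.py <<'E'
from v import *
def jsegs():
    seg=[]
    for k in(-1,0,1):
        y=.058*k; seg+=[((-.015,y-.0225,.018),(.031,y-.0225,.018)),((.031,y-.0225,.018),(.031,y+.0225,.018)),((-.015,y+.0225,.018),(.031,y+.0225,.018))]
    seg+=[((-.061,-.098,.018),(-.061,-.02,.018)),((-.061,.02,.018),(-.061,.098,.018)),((-.061,-.098,0),(-.061,.098,0)),((.061,-.098,.018),(.061,.098,.018)),((-.02,-.085,.0275),(-.02,.085,.0275))]
    return [(np.array(a),np.array(b)) for a,b in seg]
E
python3 - <<'E'
from jig import *
ims={n:cv2.imread(f"pics/{n}0.png")[:,:,::-1].copy() for n in("top","scene")}
R={}
for ks in(("top",),("scene",)):
    x,f=wire({k:ims[k] for k in ks},[.567,-.003,.106],jsegs());print("jig",ks,x.round(4),round(f,1));R[ks[0]]=[("j",x)]
M=[]
for n in ims:
    f=ims[n].astype(float);d=f[...,2]-f[...,0];print(n,np.percentile(d,[5,50]),[d[int(v),int(u)] for u,v in(proj(n,[[.58,.244,.03]])[0],proj(n,[[.55,.385,.03]])[0])])
    bg=np.median(d);m=np.clip((d-bg)/40,0,1);m[m<.25]=0;m=cv2.morphologyEx(m,cv2.MORPH_CLOSE,np.ones((5,5)))
    for p0 in((.549,.3845),(.580,.243),(.451,.360)):
        x,c=fit({n:m},p0,MOUNT,16 if n=="top" else 15);print(n,x.round(4),np.degrees(x[2]).round(1),round(c,1));R[n].append(("m",x))
    x,f=wire({n:ims[n]},[.537,-.384,-.095],rect(-.111,.111,-.066,.066,.04)+rect(-.106,.106,-.061,.061,.04));print("tray",n,x.round(4));R[n].append(("t",x))
out=[]
for n,(x0,y0,w,h) in(("top",(180,140,200,110)),("scene",(220,170,240,100))):
    k=4 if n=="top" else 3.3
    im=cv2.resize(ims[n][y0:y0+h,x0:x0+w,::-1],None,fx=k,fy=k,interpolation=cv2.INTER_CUBIC)
    for t,x in R[n]:
        if t=="m":
            for q in MOUNT[:2]:
                u=(proj(n,T(x,q))-[x0,y0]+.5)*k;cv2.polylines(im,[cv2.convexHull(u.astype(np.int32))],True,(0,255,255),1)
        if t=="j":
            for a,b in jsegs():
                u=((proj(n,T(x,[a,b]))-[x0,y0]+.5)*k).astype(int);cv2.line(im,u[0].tolist(),u[1].tolist(),(0,255,0),1)
    out.append(cv2.resize(im,(800,int(im.shape[0]*800/im.shape[1])))[:300])
h=min(600,sum(o.shape[0] for o in out));cv2.imwrite("pics/ov1.png",np.vstack(out)[:600])
E
```

```text
jig ('top',) [0.5807 0.0014 0.1117] -38.7
jig ('scene',) [ 0.57   -0.0017  0.0961] -43.1
top [-42. -21.] [np.float64(-108.0), np.float64(-115.0)]
top [0.55   0.3843 3.4811] 199.5 2.2
top [ 0.5811  0.2433 -0.1206] -6.9 1.9
top [0.4509 0.3601 2.5179] 144.3 2.0
tray top [ 0.5331 -0.3833 -0.102 ]
scene [-54. -26.] [np.float64(-74.0), np.float64(-22.0)]
scene [0.5513 0.3876 0.3298] 18.9 6.7
scene [ 0.5813  0.2462 -0.1447] -8.3 4.6
scene [ 0.4515  0.3631 -0.6055] -34.7 4.6
tray scene [ 0.544  -0.3816 -0.0886]
```

View pics/ov1.png

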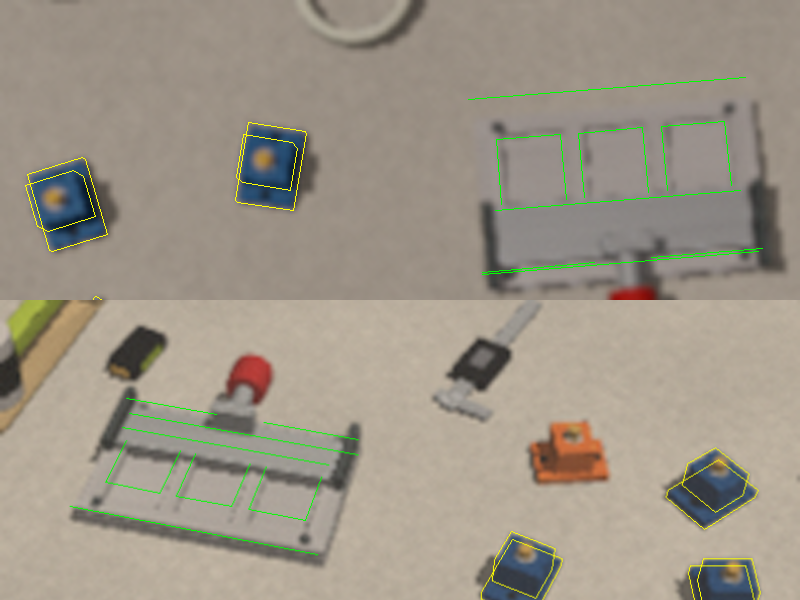

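Overlay: the top mount fits are tight (e.g. boxes at (65,205) and (270,165)). The jig plate isn't centred on the pockets, because its back edge is at row ~120 against my line at ~90, so I'll refit on the pockets plus the bar edge.

```bash
python3 - <<'E'
from jig import *
ims={n:cv2.imread(f"pics/{n}0.png")[:,:,::-1].copy() for n in("top","scene")}
J=jsegs();A=J[:9]+J[-1:]
R={}
for off in(None,.041,.043,.045):
    B=A if off is None else A+[(np.array([off,-.098,.018]),np.array([off,.098,.018])),(np.array([off-.122,-.098,.018]),np.array([off-.122,.098,.018]))]
    for n in ims:
        x,f=wire({n:ims[n]},[.586,0.000,.11],B);print(off,n,x.round(4),round(f,1))
        if off==.043:R[n]=(x,B)
out=[]
for n,(x0,y0,w,h) in(("top",(290,150,100,75)),("scene",(230,180,110,75))):
    im=cv2.resize(ims[n][y0:y0+h,x0:x0+w,::-1],None,fx=4,fy=4,interpolation=cv2.INTER_CUBIC)[:,:400]
    x,B=R[n]
    for a,b in B:
        u=((proj(n,T(x,[a,b]))-[x0,y0]+.5)*4).astype(int);cv2.line(im,u[0].tolist(),u[1].tolist(),(0,255,0),1)
    out.append(im)
cv2.imwrite("pics/ov2.png",np.hstack(out))
E
```

```text
None top [0.5877 0.0019 0.1122] -37.4
None scene [0.5993 0.0082 0.1115] -59.2
0.041 top [0.5809 0.0013 0.1099] -36.9
0.041 scene [0.6001 0.0012 0.1121] -58.9
0.043 top [0.5878 0.0018 0.1174] -37.3
0.043 scene [0.5991 0.0081 0.106 ] -59.4
0.045 top [0.5874 0.0018 0.1177] -37.0
0.045 scene [0.5987 0.0081 0.099 ] -59.2
```

View pics/ov2.png

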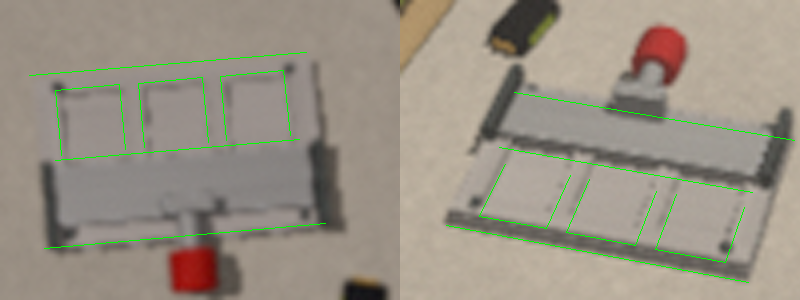

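```bash
cat >> v.py <<'E'
def xcyl(r,x0,x1,z):
    a=np.linspace(0,2*np.pi,24);return np.vstack([np.c_[0*a+x,r*np.cos(a),z+r*np.sin(a)] for x in(x0,x1)])
KNOB=[xcyl(.017,-.015,.015,.038)]
HANDLE=[box(-.18,-.022,-.01,.01,.030,.052)]
E
python3 - <<'E'
from v import *
ims={n:cv2.imread(f"pics/{n}0.png")[:,:,::-1].copy() for n in("top","scene")}
for n in ims:
    f=ims[n].astype(float);d=f[...,0]-f[...,1:].max(-1);d=d-np.median(d)
    m=np.clip(d/(.8*np.percentile(d[d>60],60)),0,1);m[m<.2]=0
    if n=="scene":m=cv2.morphologyEx(m,cv2.MORPH_CLOSE,np.ones((3,3)))
    for a in(.112,):
        x,c=fit({n:m},[.484,-.011,a],KNOB,12);print("knob",n,x.round(4),round(c,2))
    d=np.minimum(f[...,0],f[...,1])-f[...,2];d=d-np.median(d);m=np.clip(d/80,0,1);m[m<.5]*=0
    if n=="top":m=np.clip(d/60,0,1);m[m<.5]=0
    # window centered on the handle
    u=proj(n,[[.45,-.218,.04]])[0]
    w=(int(u[0])-35,int(u[1])-35,70,70)
    def cost(p):return np.sum((sil(n,p,HANDLE,w)-m[w[1]:w[1]+70,w[0]:w[0]+70])**2)
    i=np.array([.54,-.218,0.]);o=minimize(cost,i,method="Nelder-Mead",options=dict(initial_simplex=i+np.array([[0,0,0],[.008,0,0],[0,.008,0],[0,0,.1]]),xatol=1e-4,fatol=.01));print("mallet",n,o.x.round(4),round(o.fun,1))
E
```

```text
knob top [ 0.4842 -0.0117  0.1243] 10.6
mallet top [ 0.5439 -0.2184 -0.0047] 65.1
knob scene [ 0.4634 -0.0139  0.2951] 28.3
mallet scene [ 0.5244 -0.2088  0.0943] 140.9
```

```bash
cat > plan.py <<'E'
# usage: plan.py x y z psi_deg  -> tool-axes shift (cm) and spin from the measured pose; psi=yaw of tool x
import sys,numpy as np
from bench import bot
s=bot.state();R=s["ee_rot"];p=s["ee_pos"]
a=[float(v) for v in sys.argv[1:]]
psi=np.degrees(np.arctan2(R[1,0],R[0,0]))
for i in range(0,len(a),4):
    d=R.T@(np.array(a[i:i+3])-p)*100
    sp=np.radians((psi-a[i+3]+180)%360-180)
    print("t=%.2f psi=%.2f tx %.2f ty %.2f tz %.2f spin %.4f |%.1fcm"%(s["time_s"],psi,*d,sp,np.linalg.norm(d)),p.round(4))
E
python3 plan.py .4842 -.0117 .15 6.42
python3 -m handwheel '[{"grip":9,"tx":46.6,"ty":-56.9,"tz":8.3,"spin":0.138},{"grip":9,"tx":46.6,"ty":-56.9,"tz":8.3,"spin":0.138},{"grip":9,"tx":46.6,"ty":-56.9,"tz":8.3,"spin":0.138},{"grip":9,"tx":46.6,"ty":-56.9,"tz":8.3,"spin":0.138},{"grip":9,"tx":46.6,"ty":-56.9,"tz":8.3,"spin":0.138},{"grip":9,"tx":46.6,"ty":-56.9,"tz":8.3,"spin":0.138},{"grip":9,"tx":46.6,"ty":-56.9,"tz":8.3,"spin":0.138},{"grip":9,"tx":46.6,"ty":-56.9,"tz":8.3,"spin":0.138},{"grip":9,"tx":46.6,"ty":-56.9,"tz":8.3,"spin":0.138},{"grip":9,"tx":46.6,"ty":-56.9,"tz":8.3,"spin":0.138},{"grip":9,"tx":46.6,"ty":-56.9,"tz":8.3,"spin":0.138},{"grip":9,"tx":46.6,"ty":-56.9,"tz":8.3,"spin":0.138}]'
python3 plan.py .4842 -.0117 .15 6.42 .4842 -.0117 .05 6.42
```

```text
t=0.10 psi=14.31 tx 46.63 ty -56.85 tz 8.29 spin 0.1377 |74.0cm [ 0.173  -0.6779  0.2323]
time_s: 1.1
ee_pos: [0.3833, -0.2261, 0.1767]
ee_rot: [[0.994, 0.111, 0.0], [0.111, -0.994, -0.0], [0.0, 0.0, -1.0]]
contact_force: [1.4, -0.9, 0.4]
gripper_width: 0.988
finger_force: 0.0
t=1.10 psi=6.38 tx 12.41 ty -20.19 tz 2.67 spin -0.0006 |23.8cm [ 0.3833 -0.2261  0.1767]
t=1.10 psi=6.38 tx 12.41 ty -20.19 tz 12.67 spin -0.0006 |26.9cm [ 0.3833 -0.2261  0.1767]
```

```bash

python3 -m handwheel '[{"grip":9,"tx":12.1,"ty":-20.2,"tz":2.7,"spin":0},{"grip":9,"tx":12.1,"ty":-20.2,"tz":2.7,"spin":0},{"grip":9,"tx":12.1,"ty":-20.2,"tz":2.7,"spin":0},{"grip":9,"tx":12.1,"ty":-20.2,"tz":2.7,"spin":0},{"grip":9,"tx":12.1,"ty":-20.2,"tz":2.7,"spin":0},{"grip":9,"tx":12.1,"ty":-20.2,"tz":2.7,"spin":0},{"grip":9,"tx":12.1,"ty":-20.2,"tz":2.7,"spin":0},{"grip":9,"tx":12.1,"ty":-20.2,"tz":2.7,"spin":0}]'
python3 plan.py .481 -.012 .044 6.42
python3 - <<'E'
from v import *
im=bot.camera("top");cv2.imwrite("pics/hov.png",im[:,:,::-1]);c=im[120:270,240:440,::-1];cv2.imwrite("pics/hov_c.png",cv2.resize(c,None,fx=4,fy=4,interpolation=cv2.INTER_CUBIC))
E
```

```text
time_s: 1.77
ee_pos: [0.4808, -0.0126, 0.1495]
ee_rot: [[0.993, 0.114, -0.001], [0.114, -0.993, 0.0], [-0.001, -0.0, -1.0]]
contact_force: [0.4, -0.5, -0.4]
gripper_width: 0.989
finger_force: 0.0
t=1.77 psi=6.56 tx 0.03 ty -0.06 tz 10.55 spin 0.0025 |10.5cm [ 0.4808 -0.0126  0.1495]
```

View pics/hov_c.png

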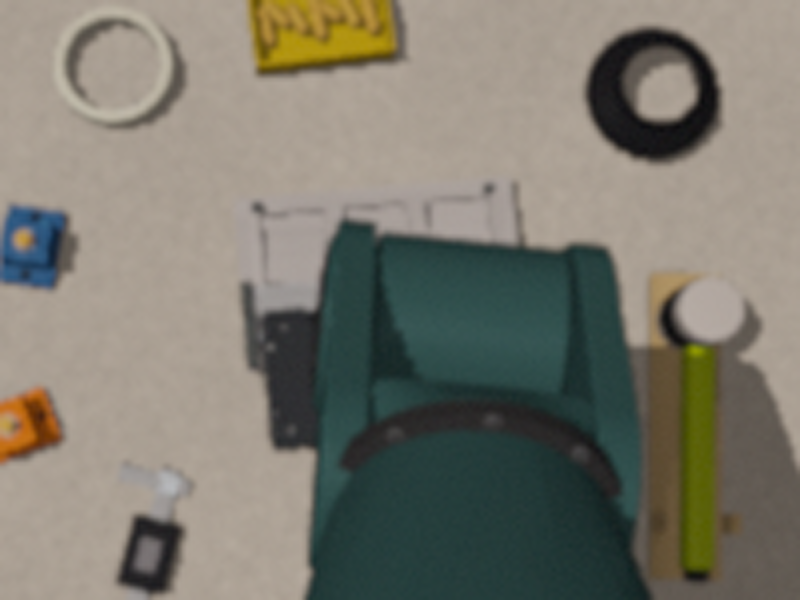

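The arm hides the knob (about px (400,330)), so this picture adds nothing for calibration. I'll go down and pinch.

```bash

python3 -m handwheel '[{"grip":9,"tx":0,"ty":-0.05,"tz":4,"spin":0},{"grip":9,"tx":0,"ty":-0.05,"tz":7,"spin":0},{"grip":9,"tx":0,"ty":-0.05,"tz":9,"spin":0},{"grip":9,"tx":0,"ty":-0.05,"tz":10.5,"spin":0},{"grip":9,"tx":0,"ty":-0.05,"tz":10.5,"spin":0},{"grip":4.6,"tx":0,"ty":-0.05,"tz":10.5,"spin":0},{"grip":4.6,"tx":0,"ty":-0.05,"tz":10.5,"spin":0},{"grip":4.6,"tx":0,"ty":-0.05,"tz":10.5,"spin":0},{"grip":4.2,"tx":0,"ty":-0.05,"tz":10.5,"spin":0},{"grip":4.0,"tx":0,"ty":-0.05,"tz":10.5,"spin":0},{"grip":3.8,"tx":0,"ty":-0.05,"tz":10.5,"spin":0},{"grip":3.6,"tx":0,"ty":-0.05,"tz":10.5,"spin":0}]'
python3 -m handwheel '[{"grip":3,"tx":0,"ty":0,"tz":0,"spin":0},{"grip":3,"tx":0,"ty":0,"tz":0,"spin":0},{"grip":3,"tx":0,"ty":0,"tz":0,"spin":0},{"grip":3,"tx":0,"ty":0,"tz":0,"spin":0}]'
```

```text
time_s: 2.82
ee_pos: [0.4809, -0.0133, 0.0452]
ee_rot: [[0.994, 0.112, 0.001], [0.112, -0.994, -0.0], [0.001, 0.0, -1.0]]
contact_force: [0.3, -0.2, -0.4]
gripper_width: 0.504
finger_force: 0.0
time_s: 3.15
ee_pos: [0.48, -0.01, 0.0449]
ee_rot: [[0.994, 0.109, -0.002], [0.109, -0.994, 0.005], [-0.001, -0.005, -1.0]]
contact_force: [-1.7, 59.7, 9.0]
gripper_width: 0.374
finger_force: 30.0
```

```bash

python3 -m handwheel '[{"grip":3,"tx":0,"ty":-0.15,"tz":0,"spin":0},{"grip":3,"tx":0,"ty":-0.28,"tz":0,"spin":0},{"grip":3,"tx":0,"ty":-0.28,"tz":0,"spin":0},{"grip":3,"tx":0,"ty":-0.28,"tz":0,"spin":0}]'
python3 -m handwheel '[{"grip":3,"tx":-0.5,"ty":0,"tz":0,"spin":0},{"grip":3,"tx":-1,"ty":0,"tz":0,"spin":0},{"grip":3,"tx":-1.5,"ty":0,"tz":0,"spin":0},{"grip":3,"tx":-2,"ty":0,"tz":0,"spin":0},{"grip":3,"tx":-2.5,"ty":0,"tz":0,"spin":0},{"grip":3,"tx":-2.9,"ty":0,"tz":0,"spin":0},{"grip":3,"tx":-2.9,"ty":0,"tz":0,"spin":0},{"grip":3,"tx":-3.05,"ty":0,"tz":0,"spin":0},{"grip":3,"tx":-3.05,"ty":0,"tz":0,"spin":0},{"grip":3,"tx":-3.05,"ty":0,"tz":0,"spin":0}]'; python3 plan.py 0.48 -0.01 .045 6.42
```

```text
time_s: 3.48
ee_pos: [0.4802, -0.0092, 0.0449]
ee_rot: [[0.994, 0.111, -0.0], [0.111, -0.994, 0.002], [-0.0, -0.002, -1.0]]
contact_force: [-0.5, 21.2, 4.0]
gripper_width: 0.367
finger_force: 30.0
time_s: 4.32
ee_pos: [0.4504, -0.0126, 0.045]
ee_rot: [[0.994, 0.11, 0.001], [0.11, -0.994, 0.002], [0.001, -0.002, -1.0]]
contact_force: [2.5, 25.7, -0.5]
gripper_width: 0.366
finger_force: 30.0
t=4.32 psi=6.33 tx 2.97 ty 0.07 tz 0.00 spin -0.0017 |3.0cm [ 0.4504 -0.0126  0.045 ]
```

```bash

python3 -m handwheel '[{"grip":5,"tx":0,"ty":0,"tz":0,"spin":0},{"grip":7,"tx":0,"ty":0,"tz":0,"spin":0},{"grip":9,"tx":0,"ty":0,"tz":0,"spin":0},{"grip":9,"tx":0,"ty":0,"tz":0,"spin":0},{"grip":9,"tx":0,"ty":0,"tz":0,"spin":0},{"grip":9,"tx":0,"ty":0,"tz":-4,"spin":0},{"grip":9,"tx":0,"ty":0,"tz":-8,"spin":0},{"grip":9,"tx":0,"ty":0,"tz":-11,"spin":0},{"grip":9,"tx":0,"ty":0,"tz":-11,"spin":0}]'; python3 plan.py 0.581 .246 .15 82.7
```

```text
time_s: 5.07
ee_pos: [0.4529, -0.0142, 0.16]
ee_rot: [[0.994, 0.111, 0.008], [0.111, -0.994, -0.001], [0.007, 0.001, -1.0]]
contact_force: [0.9, -0.5, 0.7]
gripper_width: 0.977
finger_force: 0.0
t=5.07 psi=6.40 tx 15.62 ty -24.43 tz 1.08 spin -1.3317 |29.0cm [ 0.4529 -0.0142  0.16  ]
```

```bash

python3 -m handwheel '[{"grip":9,"tx":15.6,"ty":-24.4,"tz":0,"spin":-1.332},{"grip":9,"tx":15.6,"ty":-24.4,"tz":0,"spin":-1.332},{"grip":9,"tx":15.6,"ty":-24.4,"tz":0,"spin":-1.332},{"grip":9,"tx":15.6,"ty":-24.4,"tz":0,"spin":-1.332},{"grip":9,"tx":15.6,"ty":-24.4,"tz":0,"spin":-1.332},{"grip":9,"tx":15.6,"ty":-24.4,"tz":0,"spin":-1.332},{"grip":9,"tx":15.6,"ty":-24.4,"tz":0,"spin":-1.332},{"grip":9,"tx":15.6,"ty":-24.4,"tz":0,"spin":-1.332},{"grip":9,"tx":15.6,"ty":-24.4,"tz":0,"spin":-1.332},{"grip":9,"tx":15.6,"ty":-24.4,"tz":0,"spin":-1.332},{"grip":9,"tx":15.6,"ty":-24.4,"tz":0,"spin":-1.332},{"grip":9,"tx":15.6,"ty":-24.4,"tz":0,"spin":-1.332}]';  python3 plan.py 0.581 .246 .031 82.7
python3 - <<'E'
from v import *
ims={}
for n in("top","scene"):
    ims[n]=bot.camera(n);cv2.imwrite(f"pics/{n}2.png",ims[n][:,:,::-1])
a=cv2.resize(ims["top"][150:225,290:390,::-1],None,fx=6,fy=6,interpolation=cv2.INTER_CUBIC)[:, :600]
b=cv2.resize(ims["scene"][180:255,230:330,::-1],(200,150))
cv2.imwrite("pics/jig2.png",a)
E
```

```text
time_s: 6.07
ee_pos: [0.5777, 0.2459, 0.1543]
ee_rot: [[0.123, 0.992, -0.001], [0.992, -0.123, -0.0], [-0.0, -0.001, -1.0]]
contact_force: [0.1, -0.1, 0.1]
gripper_width: 0.989
finger_force: 0.0
t=6.07 psi=82.95 tx 0.06 ty 0.34 tz 12.33 spin 0.0044 |12.3cm [0.5777 0.2459 0.1543]
```

View pics/jig2.png

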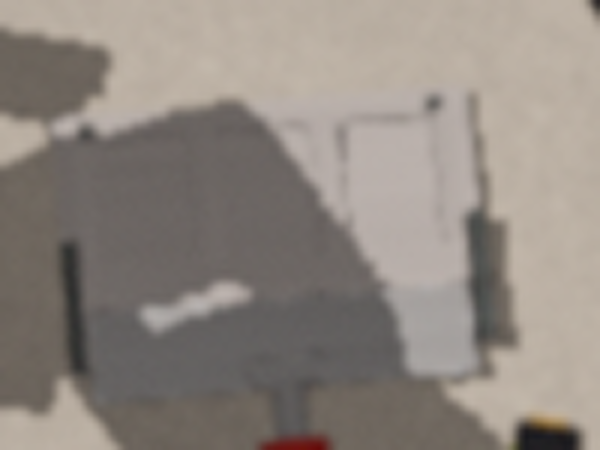

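The top view shows the jig half in the arm's shadow, with the bar now out at row ~285. Pocket1's left wall is at col ~346, its right wall at ~440, and its far wall at row ~120. I'll grasp the first mount now.

```bash
python3 - <<'E'
from v import *
f=lambda c,r:back("top",(290+(c+.5)/6-.5,150+(r+.5)/6-.5),.018)
L=[f(342,125),f(349,210)];Rr=[f(436,115),f(445,235)];F=[f(350,124),f(422,115)]
print([x[:2].round(4) for x in L+Rr+F])
a=.112;ex=np.array([np.cos(a),np.sin(a)]);ey=np.array([-ex[1],ex[0]])
print("y of L,R",[ (x[:2]@ey).round(4) for x in L+Rr],"x of F",[(x[:2]@ex).round(4) for x in F])
for o in((.5877,.0018),(.5856,.003)):print("pred jig y pocket1 edges",np.array(o)@ey-.058+.0225,np.array(o)@ey-.058-.0225,"far",np.array(o)@ex+.031)
E
python3 -m handwheel '[{"grip":9,"tx":0.05,"ty":0.35,"tz":4,"spin":0.004},{"grip":9,"tx":0.05,"ty":0.35,"tz":8,"spin":0.004},{"grip":9,"tx":0.05,"ty":0.35,"tz":10.5,"spin":0.004},{"grip":9,"tx":0.05,"ty":0.35,"tz":12.2,"spin":0.004},{"grip":9,"tx":0.05,"ty":0.35,"tz":12.2,"spin":0.004},{"grip":7,"tx":0.05,"ty":0.35,"tz":12.2,"spin":0.004},{"grip":5,"tx":0.05,"ty":0.35,"tz":12.2,"spin":0.004},{"grip":4,"tx":0.05,"ty":0.35,"tz":12.2,"spin":0.004},{"grip":3,"tx":0.05,"ty":0.35,"tz":12.2,"spin":0.004},{"grip":2.5,"tx":0.05,"ty":0.35,"tz":12.2,"spin":0.004},{"grip":2.5,"tx":0.05,"ty":0.35,"tz":12.2,"spin":0.004},{"grip":2.5,"tx":0.05,"ty":0.35,"tz":12.2,"spin":0.004}]'
python3 -m handwheel '[{"grip":2.5,"tx":0,"ty":0,"tz":0,"spin":0},{"grip":2.5,"tx":0,"ty":0,"tz":0,"spin":0},{"grip":2.5,"tx":0,"ty":0,"tz":0,"spin":0}]'
```

```text
[array([ 0.6176, -0.0355]), array([ 0.5774, -0.0394]), array([ 0.6237, -0.0795]), array([ 0.5669, -0.0844]), array([ 0.6182, -0.0392]), array([ 0.6235, -0.0729])]
y of L,R [np.float64(-0.1043), np.float64(-0.1037), np.float64(-0.1487), np.float64(-0.1473)] x of F [np.float64(0.6099), np.float64(0.6114)]
pred jig y pocket1 edges -0.09939615139084856 -0.14439615139084855 far 0.6152189759306332
pred jig y pocket1 edges -0.09796896134302305 -0.14296896134302303 far 0.6132662525586761
time_s: 7.17
ee_pos: [0.5816, 0.2461, 0.0333]
ee_rot: [[0.131, 0.991, 0.001], [0.991, -0.131, 0.0], [0.0, 0.0, -1.0]]
contact_force: [1.1, 0.5, -0.9]
gripper_width: 0.501
finger_force: 0.0
time_s: 7.42
ee_pos: [0.5814, 0.246, 0.0329]
ee_rot: [[0.131, 0.991, -0.0], [0.991, -0.131, -0.0], [-0.0, -0.0, -1.0]]
contact_force: [-0.3, -0.8, 2.5]
gripper_width: 0.33
finger_force: 30.0
```

```bash
python3 plan.py .5791 .0584 .10 96.3
python3 -m handwheel '[{"grip":2.5,"tx":0,"ty":0,"tz":-3,"spin":0},{"grip":2.5,"tx":0,"ty":0,"tz":-6,"spin":0},{"grip":2.5,"tx":0,"ty":0,"tz":-8,"spin":0}]'
python3 plan.py .5791 .0584 .08 96.3
```

```text
t=7.42 psi=82.50 tx -18.63 ty 2.22 tz -6.71 spin -0.2409 |19.9cm [0.5814 0.246  0.0329]
time_s: 7.67
ee_pos: [0.5818, 0.2462, 0.1147]
ee_rot: [[0.131, 0.991, 0.001], [0.991, -0.131, 0.0], [0.0, 0.001, -1.0]]
contact_force: [0.8, 0.7, -1.5]
gripper_width: 0.329
finger_force: 30.0
t=7.67 psi=82.49 tx -18.65 ty 2.19 tz 3.47 spin -0.2410 |19.1cm [0.5818 0.2462 0.1147]
```

```bash

python3 -m handwheel '[{"grip":2.5,"tx":-18.6,"ty":2.2,"tz":0,"spin":-0.241},{"grip":2.5,"tx":-18.6,"ty":2.2,"tz":0,"spin":-0.241},{"grip":2.5,"tx":-18.6,"ty":2.2,"tz":0,"spin":-0.241},{"grip":2.5,"tx":-18.6,"ty":2.2,"tz":0,"spin":-0.241},{"grip":2.5,"tx":-18.6,"ty":2.2,"tz":0,"spin":-0.241},{"grip":2.5,"tx":-18.6,"ty":2.2,"tz":2,"spin":-0.241},{"grip":2.5,"tx":-18.6,"ty":2.2,"tz":4,"spin":-0.241},{"grip":2.5,"tx":-18.6,"ty":2.2,"tz":5.5,"spin":-0.241},{"grip":2.5,"tx":-18.6,"ty":2.2,"tz":5.5,"spin":-0.241},{"grip":2.5,"tx":-18.6,"ty":2.2,"tz":5.5,"spin":-0.241}]';python3 plan.py .5791 .0584 .045 96.3
python3 - <<'E'
from v import *
ims={}
for n in("top","scene"):
    ims[n]=bot.camera(n);cv2.imwrite(f"pics/{n}3.png",ims[n][:,:,::-1])
a=cv2.resize(ims["top"][150:225,280:380,::-1],(400,300),interpolation=cv2.INTER_CUBIC)
b=cv2.resize(ims["scene"][165:255,230:350,::-1],(400,300),interpolation=cv2.INTER_CUBIC)
cv2.imwrite("pics/j3.png",np.hstack([a,b]))
E
```

```text
time_s: 8.5
ee_pos: [0.5784, 0.0587, 0.0574]
ee_rot: [[-0.11, 0.994, -0.002], [0.994, 0.11, -0.0], [0.0, -0.002, -1.0]]
contact_force: [0.2, -0.3, -1.0]
gripper_width: 0.325
finger_force: 30.0
t=8.50 psi=96.30 tx -0.04 ty 0.07 tz 1.24 spin -0.0000 |1.2cm [0.5784 0.0587 0.0574]
```

View pics/j3.png

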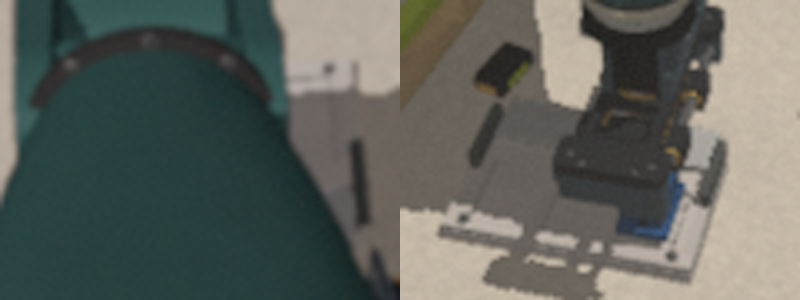

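The mount (px (645,225) in the right half) hangs over the left pocket. I'll lower it gently and watch the force.

```bash

python3 -m handwheel '[{"grip":2.5,"tx":0,"ty":0.07,"tz":0.3,"spin":0},{"grip":2.5,"tx":0,"ty":0.07,"tz":0.6,"spin":0},{"grip":2.5,"tx":0,"ty":0.07,"tz":0.8,"spin":0},{"grip":2.5,"tx":0,"ty":0.07,"tz":0.8,"spin":0},{"grip":2.5,"tx":0,"ty":0.07,"tz":0.8,"spin":0}]'
python3 -m handwheel '[{"grip":2.5,"tx":0,"ty":0,"tz":0.2,"spin":0},{"grip":2.5,"tx":0,"ty":0,"tz":0.4,"spin":0},{"grip":2.5,"tx":0,"ty":0,"tz":0.4,"spin":0}]'
```

```text
time_s: 9.02
ee_pos: [0.5796, 0.0589, 0.0499]
ee_rot: [[-0.11, 0.994, -0.0], [0.994, 0.11, -0.0], [-0.0, -0.0, -1.0]]
contact_force: [-0.2, 0.0, -1.8]
gripper_width: 0.326
finger_force: 30.0
time_s: 9.27
ee_pos: [0.5794, 0.0588, 0.0455]
ee_rot: [[-0.11, 0.994, -0.0], [0.994, 0.11, -0.0], [0.0, -0.0, -1.0]]
contact_force: [-0.1, -0.3, -1.3]
gripper_width: 0.322
finger_force: 30.0
```

```bash

echo +x; python3 -m handwheel '[{"grip":2.5,"tx":0,"ty":0.2,"tz":0,"spin":0},{"grip":2.5,"tx":0,"ty":0.4,"tz":0,"spin":0},{"grip":2.5,"tx":0,"ty":0.4,"tz":0,"spin":0},{"grip":2.5,"tx":0,"ty":0.4,"tz":0,"spin":0}]' | egrep 'pos|force'
echo -x; python3 -m handwheel '[{"grip":2.5,"tx":0,"ty":-0.4,"tz":0,"spin":0},{"grip":2.5,"tx":0,"ty":-0.8,"tz":0,"spin":0},{"grip":2.5,"tx":0,"ty":-0.8,"tz":0,"spin":0},{"grip":2.5,"tx":0,"ty":-0.8,"tz":0,"spin":0}]' | egrep 'pos|force'
echo +y; python3 -m handwheel '[{"grip":2.5,"tx":0,"ty":0.4,"tz":0,"spin":0},{"grip":2.5,"tx":0.4,"ty":0.4,"tz":0,"spin":0},{"grip":2.5,"tx":0.4,"ty":0.4,"tz":0,"spin":0},{"grip":2.5,"tx":0.4,"ty":0.4,"tz":0,"spin":0}]' | egrep 'pos|force'
echo -y; python3 -m handwheel '[{"grip":2.5,"tx":-0.4,"ty":0,"tz":0,"spin":0},{"grip":2.5,"tx":-0.8,"ty":0,"tz":0,"spin":0},{"grip":2.5,"tx":-0.8,"ty":0,"tz":0,"spin":0},{"grip":2.5,"tx":-0.8,"ty":0,"tz":0,"spin":0}]' | egrep 'pos|force'
```

```text
+x
ee_pos: [0.5807, 0.059, 0.045]
contact_force: [-15.0, -3.0, 5.4]
finger_force: 30.0
-x
ee_pos: [0.5758, 0.0584, 0.046]
contact_force: [0.1, 0.7, -2.2]
finger_force: 30.0
+y
ee_pos: [0.5798, 0.063, 0.046]
contact_force: [2.8, -2.7, -0.5]
finger_force: 30.0
-y
ee_pos: [0.5802, 0.0557, 0.0462]
contact_force: [-3.1, 13.8, 5.5]
finger_force: 30.0
```

```bash

python3 -m handwheel '[{"grip":2.5,"tx":0.35,"ty":-0.15,"tz":0,"spin":0},{"grip":2.5,"tx":0.35,"ty":-0.15,"tz":0.1,"spin":0},{"grip":2.5,"tx":0.35,"ty":-0.15,"tz":0.2,"spin":0},{"grip":2.5,"tx":0.35,"ty":-0.15,"tz":0.2,"spin":0}]'|egrep 'pos|force'
python3 -m handwheel '[{"grip":3.6,"tx":0,"ty":0,"tz":0,"spin":0},{"grip":4.5,"tx":0,"ty":0,"tz":0,"spin":0},{"grip":5.5,"tx":0,"ty":0,"tz":0,"spin":0},{"grip":5.8,"tx":0,"ty":0,"tz":0,"spin":0},{"grip":5.8,"tx":0,"ty":0,"tz":-0.5,"spin":0},{"grip":5.8,"tx":0,"ty":0,"tz":-3,"spin":0},{"grip":5.8,"tx":0,"ty":0,"tz":-6,"spin":0},{"grip":9,"tx":0,"ty":0,"tz":-10,"spin":0},{"grip":9,"tx":0,"ty":0,"tz":-10,"spin":0}]'|egrep 'pos|force'
python3 plan.py .5507 .3872 .15 109.3
```

```text
ee_pos: [0.5781, 0.0586, 0.0448]
contact_force: [-9.4, 7.3, 21.0]
finger_force: 30.0
ee_pos: [0.5816, 0.0584, 0.1506]
contact_force: [1.8, 0.3, 2.0]
finger_force: 0.0
t=11.68 psi=96.30 tx 33.02 ty 0.54 tz 0.05 spin -0.2269 |33.0cm [0.5816 0.0584 0.1506]
```

```bash
cat > mounts.py <<'E'
from v import *
import sys
def mask(im):
    f=im.astype(float);d=f[...,2]-f[...,0];m=np.clip((d-np.median(d))/40,0,1);m[m<.25]=0
    return cv2.morphologyEx(m,cv2.MORPH_CLOSE,np.ones((5,5)))
if __name__=="__main__":
    tag=sys.argv[1];g=[float(v) for v in sys.argv[2:]]
    for n in("top","scene"):
        im=bot.camera(n);cv2.imwrite(f"pics/{n}{tag}.png",im[:,:,::-1]);m=mask(im)
        for i in range(0,len(g),2):
            x,c=fit({n:m},g[i:i+2],MOUNT,16 if n=="top" else 15);print(n,x.round(4),((np.degrees(x[2])+90)%180-90).round(1),round(c,1))
E
python3 mounts.py 4 .5505 .386 .451 .3615
```

```text
top [0.55   0.3842 0.34  ] 19.5 2.2
top [ 0.4509  0.3601 -0.6255] -35.8 1.5
scene [0.5513 0.3876 0.3346] 19.2 6.1
scene [0.4515 0.363  2.5238] -35.4 4.9
```

Both unmoved. On to mount 1.

```bash

python3 -m handwheel '[{"grip":9,"tx":33,"ty":0.5,"tz":0,"spin":-0.227},{"grip":9,"tx":33,"ty":0.5,"tz":0,"spin":-0.227},{"grip":9,"tx":33,"ty":0.5,"tz":0,"spin":-0.227},{"grip":9,"tx":33,"ty":0.5,"tz":0,"spin":-0.227},{"grip":9,"tx":33,"ty":0.5,"tz":0,"spin":-0.227},{"grip":9,"tx":33,"ty":0.5,"tz":0,"spin":-0.227},{"grip":9,"tx":33,"ty":0.5,"tz":0,"spin":-0.227},{"grip":9,"tx":33,"ty":0.5,"tz":0,"spin":-0.227},{"grip":9,"tx":33,"ty":0.5,"tz":0,"spin":-0.227},{"grip":9,"tx":33,"ty":0.5,"tz":0,"spin":-0.227},{"grip":9,"tx":33,"ty":0.5,"tz":0,"spin":-0.227}]'|egrep 'pos|force'
python3 plan.py .5507 .3872 .033 109.3
```

```text
ee_pos: [0.5462, 0.386, 0.1424]
contact_force: [0.2, -0.2, -0.0]
finger_force: 0.0
t=12.70 psi=109.33 tx -0.03 ty 0.49 tz 10.94 spin 0.0006 |11.0cm [0.5462 0.386  0.1424]
```

```bash

python3 -m handwheel '[{"grip":9,"tx":0,"ty":0.5,"tz":4,"spin":0},{"grip":9,"tx":0,"ty":0.5,"tz":8,"spin":0},{"grip":9,"tx":0,"ty":0.5,"tz":10,"spin":0},{"grip":9,"tx":0,"ty":0.5,"tz":10.9,"spin":0},{"grip":9,"tx":0,"ty":0.5,"tz":10.9,"spin":0},{"grip":7,"tx":0,"ty":0.5,"tz":10.9,"spin":0},{"grip":5,"tx":0,"ty":0.5,"tz":10.9,"spin":0},{"grip":4,"tx":0,"ty":0.5,"tz":10.9,"spin":0},{"grip":3,"tx":0,"ty":0.5,"tz":10.9,"spin":0},{"grip":2.5,"tx":0,"ty":0.5,"tz":10.9,"spin":0},{"grip":2.5,"tx":0,"ty":0.5,"tz":10.9,"spin":0},{"grip":2.5,"tx":0,"ty":0.5,"tz":10.9,"spin":0}]'|egrep 'pos|force'
python3 -m handwheel '[{"grip":2.5,"tx":0,"ty":0,"tz":0,"spin":0},{"grip":2.5,"tx":0,"ty":0,"tz":0,"spin":0},{"grip":2.5,"tx":0,"ty":0,"tz":0,"spin":0}]'|egrep 'pos|force|width'
python3 -m handwheel '[{"grip":2.5,"tx":0,"ty":0,"tz":-3,"spin":0},{"grip":2.5,"tx":0,"ty":0,"tz":-6,"spin":0},{"grip":2.5,"tx":0,"ty":0,"tz":-9,"spin":0},{"grip":2.5,"tx":0,"ty":0,"tz":-9,"spin":0}]'|egrep 'pos|force|width'
python3 plan.py .5841 .0007 .12 96.3
```

```text
ee_pos: [0.5517, 0.3885, 0.0352]
contact_force: [-0.5, -0.2, 0.3]
finger_force: 0.0
ee_pos: [0.5515, 0.3883, 0.0348]
contact_force: [-2.3, -1.2, 2.2]
gripper_width: 0.333
finger_force: 30.0
ee_pos: [0.554, 0.39, 0.1305]
contact_force: [2.2, 1.5, 0.3]
gripper_width: 0.327
finger_force: 30.0
t=14.28 psi=109.31 tx -37.73 ty -10.04 tz 0.92 spin 0.2271 |39.1cm [0.554  0.39   0.1305]
```

```bash

python3 -m handwheel '[{"grip":2.5,"tx":-37.65,"ty":-10.05,"tz":1,"spin":0.227},{"grip":2.5,"tx":-37.65,"ty":-10.05,"tz":1,"spin":0.227},{"grip":2.5,"tx":-37.65,"ty":-10.05,"tz":1,"spin":0.227},{"grip":2.5,"tx":-37.65,"ty":-10.05,"tz":1,"spin":0.227},{"grip":2.5,"tx":-37.65,"ty":-10.05,"tz":1,"spin":0.227},{"grip":2.5,"tx":-37.65,"ty":-10.05,"tz":1,"spin":0.227},{"grip":2.5,"tx":-37.65,"ty":-10.05,"tz":1,"spin":0.227},{"grip":2.5,"tx":-37.65,"ty":-10.05,"tz":1,"spin":0.227},{"grip":2.5,"tx":-37.65,"ty":-10.05,"tz":1,"spin":0.227},{"grip":2.5,"tx":-37.65,"ty":-10.05,"tz":1,"spin":0.227},{"grip":2.5,"tx":-37.65,"ty":-10.05,"tz":1,"spin":0.227},{"grip":2.5,"tx":-37.65,"ty":-10.05,"tz":1,"spin":0.227}]'|egrep 'pos|force'
python3 plan.py .5842 .0015 .06 96.3
```

```text
ee_pos: [0.5811, -0.001, 0.1143]
contact_force: [-0.1, -0.2, -1.8]
finger_force: 30.0
t=15.28 psi=96.19 tx 0.21 ty 0.34 tz 5.43 spin -0.0019 |5.4cm [ 0.5811 -0.001   0.1143]
```

```bash

python3 -m handwheel '[{"grip":2.5,"tx":0.1,"ty":0.3,"tz":2,"spin":0},{"grip":2.5,"tx":0.1,"ty":0.3,"tz":4,"spin":0},{"grip":2.5,"tx":0.1,"ty":0.3,"tz":5.3,"spin":0},{"grip":2.5,"tx":0.1,"ty":0.3,"tz":5.3,"spin":0},{"grip":2.5,"tx":0.1,"ty":0.3,"tz":5.3,"spin":0}]'|egrep 'pos|force'
python3 plan.py .5842 .0015 .050 96.3
```

```text
ee_pos: [0.5836, 0.0019, 0.0613]
contact_force: [0.0, -0.0, -1.2]
finger_force: 30.0
t=15.70 psi=96.35 tx -0.04 ty 0.06 tz 1.13 spin 0.0009 |1.1cm [0.5836 0.0019 0.0613]
```

```bash

python3 -m handwheel '[{"grip":2.5,"tx":-0.04,"ty":0.06,"tz":0.4,"spin":0},{"grip":2.5,"tx":-0.04,"ty":0.06,"tz":0.8,"spin":0},{"grip":2.5,"tx":-0.04,"ty":0.06,"tz":1.1,"spin":0},{"grip":2.5,"tx":-0.04,"ty":0.06,"tz":1.3,"spin":0},{"grip":2.5,"tx":-0.04,"ty":0.06,"tz":1.3,"spin":0}]'|egrep 'pos|force'
```

```text
ee_pos: [0.5847, 0.0008, 0.0486]
contact_force: [0.2, -0.2, -1.9]
finger_force: 30.0
```

```bash

python3 -m handwheel '[{"grip":2.5,"tx":0.05,"ty":-0.03,"tz":0.15,"spin":0},{"grip":2.5,"tx":0.05,"ty":-0.03,"tz":0.25,"spin":0},{"grip":2.5,"tx":0.05,"ty":-0.03,"tz":0.25,"spin":0}]'|egrep 'pos|force'
python3 -m handwheel '[{"grip":3.6,"tx":0,"ty":0,"tz":0,"spin":0},{"grip":4.5,"tx":0,"ty":0,"tz":0,"spin":0},{"grip":5.5,"tx":0,"ty":0,"tz":0,"spin":0},{"grip":5.8,"tx":0,"ty":0,"tz":0,"spin":0},{"grip":5.8,"tx":0,"ty":0,"tz":-0.5,"spin":0},{"grip":5.8,"tx":0,"ty":0,"tz":-3,"spin":0},{"grip":5.8,"tx":0,"ty":0,"tz":-6,"spin":0},{"grip":9,"tx":0,"ty":0,"tz":-10,"spin":0},{"grip":9,"tx":0,"ty":0,"tz":-10,"spin":0}]'|egrep 'pos|force'
python3 mounts.py 5 .451 .3615
python3 plan.py .4512 .363 .14 54.4
```

```text
ee_pos: [0.5846, 0.0013, 0.0468]
contact_force: [-3.1, 0.9, 6.2]
finger_force: 30.0
ee_pos: [0.5878, 0.0012, 0.1532]
contact_force: [2.1, -0.6, 1.6]
finger_force: 0.0
top [ 0.4509  0.3601 -0.6246] -35.8 1.6
scene [0.4513 0.363  2.5285] -35.1 5.6
t=17.22 psi=96.30 tx 37.43 ty -9.38 tz 0.77 spin 0.7314 |38.6cm [0.5855 0.0012 0.1482]
```

```bash

python3 -m handwheel '[{"grip":9,"tx":37.4,"ty":-9.4,"tz":0,"spin":0.73},{"grip":9,"tx":37.4,"ty":-9.4,"tz":0,"spin":0.73},{"grip":9,"tx":37.4,"ty":-9.4,"tz":0,"spin":0.73},{"grip":9,"tx":37.4,"ty":-9.4,"tz":0,"spin":0.73},{"grip":9,"tx":37.4,"ty":-9.4,"tz":0,"spin":0.73},{"grip":9,"tx":37.4,"ty":-9.4,"tz":0,"spin":0.73},{"grip":9,"tx":37.4,"ty":-9.4,"tz":0,"spin":0.73},{"grip":9,"tx":37.4,"ty":-9.4,"tz":0,"spin":0.73},{"grip":9,"tx":37.4,"ty":-9.4,"tz":0,"spin":0.73},{"grip":9,"tx":37.4,"ty":-9.4,"tz":0,"spin":0.73},{"grip":9,"tx":37.4,"ty":-9.4,"tz":0,"spin":0.73},{"grip":9,"tx":37.4,"ty":-9.4,"tz":0,"spin":0.73}]'|egrep 'pos|force'
python3 plan.py .4512 .363 .033 54.4
```

```text
ee_pos: [0.4487, 0.3634, 0.145]
contact_force: [0.4, -0.2, -0.7]
finger_force: 0.0
t=18.22 psi=54.62 tx 0.13 ty 0.23 tz 11.20 spin 0.0039 |11.2cm [0.4487 0.3634 0.145 ]
```

```bash

python3 -m handwheel '[{"grip":9,"tx":0.1,"ty":0.2,"tz":4,"spin":0},{"grip":9,"tx":0.1,"ty":0.2,"tz":8,"spin":0},{"grip":9,"tx":0.1,"ty":0.2,"tz":10,"spin":0},{"grip":9,"tx":0.1,"ty":0.2,"tz":11.2,"spin":0},{"grip":9,"tx":0.1,"ty":0.2,"tz":11.2,"spin":0},{"grip":7,"tx":0.1,"ty":0.2,"tz":11.2,"spin":0},{"grip":5,"tx":0.1,"ty":0.2,"tz":11.2,"spin":0},{"grip":4,"tx":0.1,"ty":0.2,"tz":11.2,"spin":0},{"grip":3,"tx":0.1,"ty":0.2,"tz":11.2,"spin":0},{"grip":2.5,"tx":0.1,"ty":0.2,"tz":11.2,"spin":0},{"grip":2.5,"tx":0.1,"ty":0.2,"tz":11.2,"spin":0},{"grip":2.5,"tx":0.1,"ty":0.2,"tz":11.2,"spin":0}]'|egrep 'pos|force'
python3 -m handwheel '[{"grip":2.5,"tx":0,"ty":0,"tz":0,"spin":0},{"grip":2.5,"tx":0,"ty":0,"tz":0,"spin":0},{"grip":2.5,"tx":0,"ty":0,"tz":0,"spin":0}]'|egrep 'pos|force|width'
python3 -m handwheel '[{"grip":2.5,"tx":0,"ty":0,"tz":-3,"spin":0},{"grip":2.5,"tx":0,"ty":0,"tz":-6,"spin":0},{"grip":2.5,"tx":0,"ty":0,"tz":-9,"spin":0},{"grip":2.5,"tx":0,"ty":0,"tz":-9,"spin":0}]'|egrep 'pos|force|width'
python3 plan.py .5906 -.0562 .12 96.3
```

```text
ee_pos: [0.4523, 0.3625, 0.0347]
contact_force: [0.1, -0.1, -0.4]
finger_force: 0.0
ee_pos: [0.4521, 0.3624, 0.0344]
contact_force: [-1.1, -0.1, 2.0]
gripper_width: 0.326
finger_force: 30.0
ee_pos: [0.4543, 0.364, 0.1293]
contact_force: [2.0, 0.7, -0.6]
gripper_width: 0.324
finger_force: 30.0
t=19.80 psi=54.48 tx -26.29 ty 35.50 tz 0.84 spin -0.7299 |44.2cm [0.4543 0.364  0.1293]
```

```bash

python3 -m handwheel '[{"grip":2.5,"tx":-26.3,"ty":35.5,"tz":0.5,"spin":-0.73},{"grip":2.5,"tx":-26.3,"ty":35.5,"tz":0.5,"spin":-0.73},{"grip":2.5,"tx":-26.3,"ty":35.5,"tz":0.5,"spin":-0.73},{"grip":2.5,"tx":-26.3,"ty":35.5,"tz":0.5,"spin":-0.73},{"grip":2.5,"tx":-26.3,"ty":35.5,"tz":0.5,"spin":-0.73},{"grip":2.5,"tx":-26.3,"ty":35.5,"tz":0.5,"spin":-0.73},{"grip":2.5,"tx":-26.3,"ty":35.5,"tz":0.5,"spin":-0.73},{"grip":2.5,"tx":-26.3,"ty":35.5,"tz":0.5,"spin":-0.73},{"grip":2.5,"tx":-26.3,"ty":35.5,"tz":0.5,"spin":-0.73},{"grip":2.5,"tx":-26.3,"ty":35.5,"tz":0.5,"spin":-0.73},{"grip":2.5,"tx":-26.3,"ty":35.5,"tz":0.5,"spin":-0.73},{"grip":2.5,"tx":-26.3,"ty":35.5,"tz":0.5,"spin":-0.73}]'|egrep 'pos|force'
python3 -m handwheel '[{"grip":2.5,"tx":0,"ty":0,"tz":0,"spin":0},{"grip":2.5,"tx":0,"ty":0,"tz":0,"spin":0},{"grip":2.5,"tx":0,"ty":0,"tz":0,"spin":0}]'|egrep 'pos|force'
python3 plan.py .5906 -.0562 .06 96.3
```

```text
ee_pos: [0.5899, -0.0632, 0.1191]
contact_force: [0.5, 1.3, -1.5]
finger_force: 30.0
ee_pos: [0.5876, -0.057, 0.1188]
contact_force: [-0.3, -0.7, -2.3]
finger_force: 30.0
t=21.05 psi=96.35 tx 0.04 ty 0.31 tz 5.88 spin 0.0009 |5.9cm [ 0.5876 -0.057   0.1188]
```

```bash

python3 -m handwheel '[{"grip":2.5,"tx":0.08,"ty":0.28,"tz":2,"spin":0},{"grip":2.5,"tx":0.08,"ty":0.28,"tz":4,"spin":0},{"grip":2.5,"tx":0.08,"ty":0.28,"tz":5.8,"spin":0},{"grip":2.5,"tx":0.08,"ty":0.28,"tz":5.8,"spin":0},{"grip":2.5,"tx":0.08,"ty":0.28,"tz":5.8,"spin":0}]'|egrep 'pos|force'
python3 plan.py .5906 -.0562 .048 96.3
```

```text
ee_pos: [0.5902, -0.0557, 0.0609]
contact_force: [-0.7, 0.6, -0.9]
finger_force: 30.0
t=21.47 psi=96.39 tx -0.06 ty 0.04 tz 1.29 spin 0.0015 |1.3cm [ 0.5902 -0.0557  0.0609]
```

```bash

python3 -m handwheel '[{"grip":2.5,"tx":-0.02,"ty":0.04,"tz":0.4,"spin":0},{"grip":2.5,"tx":-0.02,"ty":0.04,"tz":0.8,"spin":0},{"grip":2.5,"tx":-0.02,"ty":0.04,"tz":1.1,"spin":0},{"grip":2.5,"tx":-0.02,"ty":0.04,"tz":1.3,"spin":0},{"grip":2.5,"tx":-0.02,"ty":0.04,"tz":1.3,"spin":0}]'|egrep 'pos|force'
```

```text
ee_pos: [0.5913, -0.057, 0.0482]
contact_force: [0.0, 0.6, -2.4]
finger_force: 30.0
```

```bash

python3 -m handwheel '[{"grip":2.5,"tx":0.05,"ty":-0.05,"tz":0.15,"spin":0},{"grip":2.5,"tx":0.05,"ty":-0.05,"tz":0.25,"spin":0},{"grip":2.5,"tx":0.05,"ty":-0.05,"tz":0.25,"spin":0}]'|egrep 'pos|force'
python3 -m handwheel '[{"grip":3.6,"tx":0,"ty":0,"tz":0,"spin":0},{"grip":4.5,"tx":0,"ty":0,"tz":0,"spin":0},{"grip":5.5,"tx":0,"ty":0,"tz":0,"spin":0},{"grip":5.8,"tx":0,"ty":0,"tz":0,"spin":0},{"grip":5.8,"tx":0,"ty":0,"tz":-0.5,"spin":0},{"grip":5.8,"tx":0,"ty":0,"tz":-3,"spin":0},{"grip":5.8,"tx":0,"ty":0,"tz":-6,"spin":0},{"grip":9,"tx":0,"ty":0,"tz":-10,"spin":0},{"grip":9,"tx":0,"ty":0,"tz":-10,"spin":0},{"grip":9,"tx":0,"ty":0,"tz":-10,"spin":0}]'|egrep 'pos|force'
python3 plan.py .4510 -.0120 .15 6.4
```

```text
ee_pos: [0.5909, -0.0566, 0.0464]
contact_force: [-4.3, 0.4, 7.8]
finger_force: 30.0
ee_pos: [0.5923, -0.0568, 0.1485]
contact_force: [-0.3, -0.4, -0.0]
finger_force: 0.0
t=22.97 psi=96.30 tx 6.00 ty -13.55 tz -0.22 spin 1.5690 |14.8cm [ 0.5923 -0.0568  0.1485]
```

```bash

python3 -m handwheel '[{"grip":9,"tx":6,"ty":-13.5,"tz":0,"spin":1.569},{"grip":9,"tx":6,"ty":-13.5,"tz":0,"spin":1.569},{"grip":9,"tx":6,"ty":-13.5,"tz":0,"spin":1.569},{"grip":9,"tx":6,"ty":-13.5,"tz":0,"spin":1.569},{"grip":9,"tx":6,"ty":-13.5,"tz":0,"spin":1.569},{"grip":9,"tx":6,"ty":-13.5,"tz":0,"spin":1.569},{"grip":9,"tx":6,"ty":-13.5,"tz":0,"spin":1.569},{"grip":9,"tx":6,"ty":-13.5,"tz":0,"spin":1.569},{"grip":9,"tx":6,"ty":-13.5,"tz":0,"spin":1.569},{"grip":9,"tx":6,"ty":-13.5,"tz":0,"spin":1.569},{"grip":9,"tx":6,"ty":-13.5,"tz":0,"spin":1.569},{"grip":9,"tx":6,"ty":-13.5,"tz":0,"spin":1.569}]'|egrep 'pos|force'
python3 -m handwheel '[{"grip":9,"tx":0,"ty":0,"tz":0,"spin":0.069},{"grip":9,"tx":0,"ty":0,"tz":0,"spin":0.069},{"grip":9,"tx":0,"ty":0,"tz":0,"spin":0.069}]'|egrep 'pos|force'
python3 plan.py .4510 -.0120 .045 6.4
python3 - <<'E'
from v import *
ims={}
for n in("top","scene"):
    ims[n]=bot.camera(n);cv2.imwrite(f"pics/{n}6.png",ims[n][:,:,::-1])
a=cv2.resize(ims["top"][140:215,280:380,::-1],(400,300),interpolation=cv2.INTER_CUBIC)
b=cv2.resize(ims["scene"][180:255,235:335,::-1],(400,300),interpolation=cv2.INTER_CUBIC)
cv2.imwrite("pics/j6.png",np.hstack([a,b]))
E
```

```text
ee_pos: [0.4494, -0.0117, 0.145]
contact_force: [-0.4, 0.1, -0.7]
finger_force: 0.0
ee_pos: [0.4496, -0.0117, 0.1453]
contact_force: [0.4, 1.0, -0.4]
finger_force: 0.0
t=24.22 psi=6.55 tx 0.14 ty 0.05 tz 10.03 spin 0.0027 |10.0cm [ 0.4496 -0.0117  0.1453]
```

View pics/j6.png

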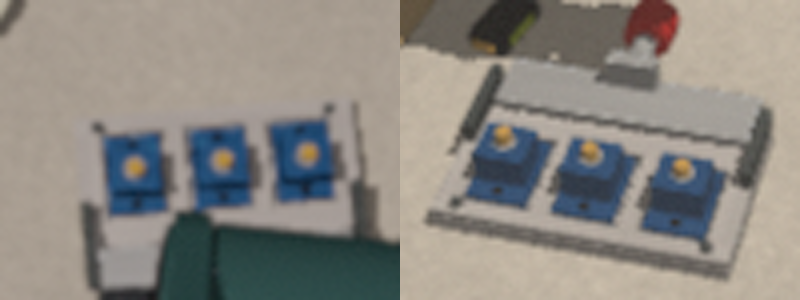

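All three mounts sit level in their pockets (scene crop px (505,165), (592,180), (685,195)). Now to push the knob in.

```bash

python3 -m handwheel '[{"grip":9,"tx":0.1,"ty":0,"tz":4,"spin":0},{"grip":9,"tx":0.1,"ty":0,"tz":8,"spin":0},{"grip":9,"tx":0.1,"ty":0,"tz":10,"spin":0},{"grip":9,"tx":0.1,"ty":0,"tz":10,"spin":0},{"grip":6,"tx":0.1,"ty":0,"tz":10,"spin":0},{"grip":5,"tx":0.1,"ty":0,"tz":10,"spin":0},{"grip":4,"tx":0.1,"ty":0,"tz":10,"spin":0},{"grip":3,"tx":0.1,"ty":0,"tz":10,"spin":0},{"grip":3,"tx":0.1,"ty":0,"tz":10,"spin":0},{"grip":3,"tx":0.1,"ty":0,"tz":10,"spin":0},{"grip":3,"tx":0.1,"ty":0,"tz":10,"spin":0},{"grip":3,"tx":0.1,"ty":0,"tz":10,"spin":0}]'|egrep 'pos|force'
python3 -m handwheel '[{"grip":3,"tx":0.5,"ty":0,"tz":0,"spin":0},{"grip":3,"tx":1,"ty":0,"tz":0,"spin":0},{"grip":3,"tx":1.5,"ty":0,"tz":0,"spin":0},{"grip":3,"tx":2,"ty":0,"tz":0,"spin":0},{"grip":3,"tx":2.5,"ty":0,"tz":0,"spin":0},{"grip":3,"tx":2.9,"ty":0,"tz":0,"spin":0},{"grip":3,"tx":3.05,"ty":0,"tz":0,"spin":0},{"grip":3,"tx":3.1,"ty":0,"tz":0,"spin":0},{"grip":3,"tx":3.1,"ty":0,"tz":0,"spin":0},{"grip":3,"tx":3.1,"ty":0,"tz":0,"spin":0}]'; python3 plan.py 0.48 -0.01 .045 6.42
```

```text
ee_pos: [0.4512, -0.0116, 0.0461]
contact_force: [-1.1, -0.5, -0.3]
finger_force: 0.0
time_s: 26.15
ee_pos: [0.4831, -0.0085, 0.0459]
ee_rot: [[0.994, 0.112, 0.002], [0.112, -0.994, -0.001], [0.002, 0.001, -1.0]]
contact_force: [6.0, -6.2, -7.6]
gripper_width: 0.367
finger_force: 30.0
t=26.15 psi=6.41 tx -0.32 ty 0.11 tz 0.09 spin -0.0001 |0.4cm [ 0.4831 -0.0085  0.0459]
```

```bash

python3 -m handwheel '[{"grip":3,"tx":0.2,"ty":0,"tz":0,"spin":0},{"grip":3,"tx":0.3,"ty":0,"tz":0,"spin":0},{"grip":3,"tx":0.3,"ty":0,"tz":0,"spin":0},{"grip":3,"tx":0.3,"ty":0,"tz":0,"spin":0}]'|egrep 'pos|force'
python3 -m handwheel '[{"grip":3,"tx":0,"ty":0,"tz":0,"spin":0},{"grip":5,"tx":-0.2,"ty":0,"tz":0,"spin":0},{"grip":7,"tx":-0.2,"ty":0,"tz":0,"spin":0},{"grip":9,"tx":-0.2,"ty":0,"tz":0,"spin":0},{"grip":9,"tx":-0.2,"ty":0,"tz":0,"spin":0},{"grip":9,"tx":-0.2,"ty":0,"tz":-4,"spin":0},{"grip":9,"tx":-0.2,"ty":0,"tz":-8,"spin":0},{"grip":9,"tx":-0.2,"ty":0,"tz":-12,"spin":0},{"grip":9,"tx":-0.2,"ty":0,"tz":-12,"spin":0},{"grip":9,"tx":-0.2,"ty":0,"tz":-12,"spin":0}]'|egrep 'pos|force'
python3 plan.py .494 -.216 .15 0
```

```text
ee_pos: [0.4835, -0.0085, 0.0457]
contact_force: [-10.8, -12.6, 13.0]
finger_force: 30.0
ee_pos: [0.4844, -0.0081, 0.1681]
contact_force: [-0.4, 0.1, -1.6]
finger_force: 0.0
t=27.32 psi=6.42 tx -1.38 ty 20.77 tz 1.82 spin 0.1120 |20.9cm [ 0.4844 -0.0081  0.1681]
```

```bash

python3 -m handwheel '[{"grip":9,"tx":-1.4,"ty":20.7,"tz":1.8,"spin":0.112},{"grip":9,"tx":-1.4,"ty":20.7,"tz":1.8,"spin":0.112},{"grip":9,"tx":-1.4,"ty":20.7,"tz":1.8,"spin":0.112},{"grip":9,"tx":-1.4,"ty":20.7,"tz":1.8,"spin":0.112},{"grip":9,"tx":-1.4,"ty":20.7,"tz":1.8,"spin":0.112},{"grip":9,"tx":-1.4,"ty":20.7,"tz":1.8,"spin":0.112},{"grip":9,"tx":-1.4,"ty":20.7,"tz":1.8,"spin":0.112},{"grip":9,"tx":-1.4,"ty":20.7,"tz":1.8,"spin":0.112}]'|egrep 'pos|force'
python3 - <<'E'
from v import *
im=cv2.imread("pics/top0.png")[:,:,::-1].astype(float);sc=cv2.imread("pics/scene0.png")[:,:,::-1]
# head: bright low-saturation blob
g=im.min(-1);c=im[185:212,404:432];m=(c.min(-1)>135).astype(np.uint8)
_,l,st,ce=cv2.connectedComponentsWithStats(m);k=1+np.argmax(st[1:,4]);print("head px",ce[k]+[404,185],st[k],back("top",ce[k]+[404,185],.076).round(4),"bg",im[230,380].astype(int))
# handle edges per row: lime
d=im[...,1]-im[...,2]
for r in(212,225,238,250):
    print(r,[int(v) for v in d[r,406:424]])
E
python3 mounts.py 7 .578 .057 .584 0 .591 -.058
python3 plan.py .494 -.2155 .041 0
```

```text
ee_pos: [0.4912, -0.2149, 0.1465]
contact_force: [0.2, 0.4, 0.3]
finger_force: 0.0
head px [417.47647059 196.54117647] [  6   5  15  14 170] [ 0.5414 -0.2189  0.076 ] bg [22 20 22]
212 [40, 41, 41, 45, 63, 107, 146, 152, 153, 148, 149, 139, 95, 33, 9, 9, 11, 12]
225 [41, 40, 40, 45, 68, 121, 147, 155, 151, 151, 149, 138, 87, 33, 14, 9, 9, 11]
238 [40, 41, 42, 47, 68, 123, 149, 151, 154, 149, 150, 138, 93, 37, 13, 9, 11, 12]
250 [36, 40, 40, 38, 63, 119, 135, 131, 144, 150, 150, 142, 86, 40, 32, 29, 34, 40]
top [0.5829 0.0577 0.1294] 7.4 89.1
top [ 0.5901 -0.0029  0.1308] 7.5 158.7
top [ 0.5961 -0.0615  0.1665] 9.5 146.8
scene [0.5673 0.0552 0.0779] 4.5 133.0
scene [ 0.574  -0.0055  0.0398] 2.3 181.8
scene [ 0.5835 -0.0588  1.8771] -72.5 125.3
t=28.08 psi=0.05 tx 0.25 ty 0.14 tz 10.62 spin 0.0009 |10.6cm [ 0.4917 -0.2142  0.1472]
```

```bash

python3 -m handwheel '[{"grip":9,"tx":0.5,"ty":0.1,"tz":4,"spin":0},{"grip":9,"tx":0.5,"ty":0.1,"tz":8,"spin":0},{"grip":9,"tx":0.5,"ty":0.1,"tz":10,"spin":0},{"grip":9,"tx":0.5,"ty":0.1,"tz":10.6,"spin":0},{"grip":9,"tx":0.5,"ty":0.1,"tz":10.6,"spin":0},{"grip":6,"tx":0.5,"ty":0.1,"tz":10.6,"spin":0},{"grip":5,"tx":0.5,"ty":0.1,"tz":10.6,"spin":0},{"grip":4,"tx":0.5,"ty":0.1,"tz":10.6,"spin":0},{"grip":3,"tx":0.5,"ty":0.1,"tz":10.6,"spin":0},{"grip":2,"tx":0.5,"ty":0.1,"tz":10.6,"spin":0},{"grip":1.5,"tx":0.5,"ty":0.1,"tz":10.6,"spin":0},{"grip":1.5,"tx":0.5,"ty":0.1,"tz":10.6,"spin":0}]'|egrep 'pos|force|width'
python3 -m handwheel '[{"grip":1.5,"tx":0,"ty":0,"tz":0,"spin":0},{"grip":1.5,"tx":0,"ty":0,"tz":0,"spin":0},{"grip":1.5,"tx":0,"ty":0,"tz":0,"spin":0},{"grip":1.5,"tx":0,"ty":0,"tz":0,"spin":0}]'
python3 plan.py .497 -.2155 .041 0
```

```text
ee_pos: [0.4971, -0.2164, 0.0421]
contact_force: [-0.2, -0.5, -1.0]
gripper_width: 0.504
finger_force: 0.0
time_s: 29.42
ee_pos: [0.497, -0.2163, 0.0418]
ee_rot: [[1.0, -0.0, -0.0], [-0.0, -1.0, 0.0], [-0.0, -0.0, -1.0]]
contact_force: [0.3, 4.8, 2.1]
gripper_width: 0.223
finger_force: 30.6
t=29.42 psi=-0.01 tx 0.00 ty -0.08 tz 0.08 spin -0.0002 |0.1cm [ 0.497  -0.2163  0.0418]
```

```bash

python3 -m handwheel '[{"grip":1.5,"tx":0,"ty":0,"tz":-2,"spin":0},{"grip":1.5,"tx":0,"ty":0,"tz":-5,"spin":0},{"grip":1.5,"tx":0,"ty":0,"tz":-8,"spin":0},{"grip":1.5,"tx":0,"ty":0,"tz":-11,"spin":0},{"grip":1.5,"tx":0,"ty":0,"tz":-11,"spin":0},{"grip":1.5,"tx":2,"ty":-4,"tz":-11,"spin":0},{"grip":1.5,"tx":3,"ty":-8,"tz":-11,"spin":0},{"grip":1.5,"tx":4.8,"ty":-12,"tz":-11,"spin":0},{"grip":1.5,"tx":4.8,"ty":-16,"tz":-11,"spin":0},{"grip":1.5,"tx":4.8,"ty":-16,"tz":-9,"spin":0},{"grip":1.5,"tx":4.8,"ty":-16,"tz":-7,"spin":0},{"grip":1.5,"tx":4.8,"ty":-16,"tz":-7,"spin":0}]'|egrep 'pos|force|width'
python3 plan.py .545 -.0566 .105 0
python3 - <<'E'
from v import *
n="scene";im=bot.camera(n);cv2.imwrite("pics/s8.png",im[:,:,::-1])
cv2.imwrite("pics/j8.png",cv2.resize(im[140:260,220:380,::-1],(800,600),interpolation=cv2.INTER_CUBIC))
E
```

```text
ee_pos: [0.5426, -0.0551, 0.1081]
contact_force: [-1.7, -0.1, -3.5]
gripper_width: 0.216
finger_force: 30.0
t=30.42 psi=0.08 tx 0.24 ty 0.15 tz 0.30 spin 0.0014 |0.4cm [ 0.5426 -0.0551  0.1081]
```

View pics/j8.png

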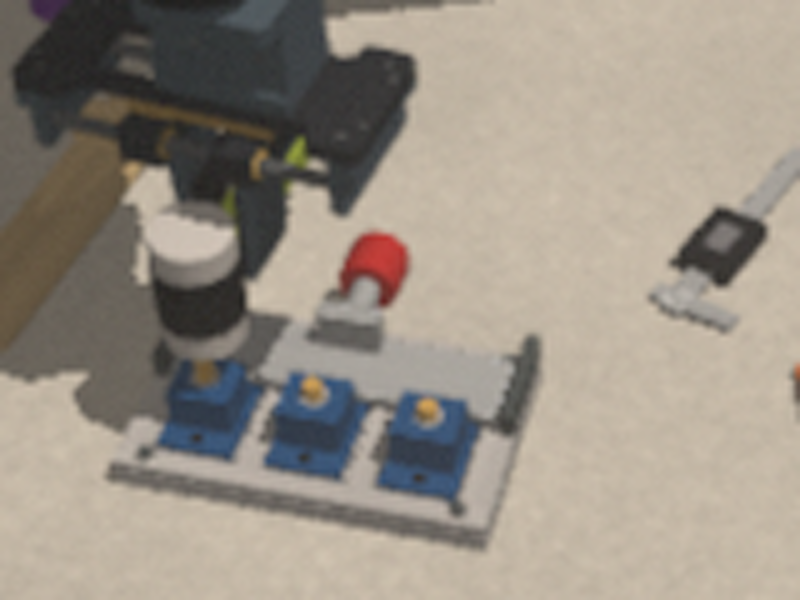

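The mallet hangs upright over the right-hand pin (px (205,330)), and the clamp bar is over the feet. Strike.

```bash

python3 -m handwheel '[{"grip":1.5,"tx":0.2,"ty":0.1,"tz":0,"spin":0},{"grip":1.5,"tx":0.2,"ty":0.1,"tz":1.4,"spin":0},{"grip":1.5,"tx":0.2,"ty":0.1,"tz":2.8,"spin":0},{"grip":1.5,"tx":0.2,"ty":0.1,"tz":2.8,"spin":0}]'|egrep 'time|pos|force|width'
python3 -m handwheel '[{"grip":1.5,"tx":0,"ty":0,"tz":0,"spin":0}]'|egrep 'time|pos|force|width'
python3 -m handwheel '[{"grip":1.5,"tx":0,"ty":0,"tz":-2,"spin":0},{"grip":1.5,"tx":0,"ty":0,"tz":-2.5,"spin":0},{"grip":1.5,"tx":0,"ty":0,"tz":-2.5,"spin":0},{"grip":1.5,"tx":0,"ty":0,"tz":-2.5,"spin":0}]'|egrep 'time|pos|force|width'
```

```text
time_s: 30.8
ee_pos: [0.5476, -0.0581, 0.0836]
contact_force: [-1.1, 0.5, -3.6]
gripper_width: 0.218
finger_force: 30.0
time_s: 30.88
ee_pos: [0.5474, -0.0579, 0.0845]
contact_force: [-0.2, 0.0, -2.7]
gripper_width: 0.22
finger_force: 30.0
time_s: 31.22
ee_pos: [0.5475, -0.0575, 0.1096]
contact_force: [-0.0, -0.3, -3.1]
gripper_width: 0.218
finger_force: 30.0
```

```bash

python3 -m handwheel '[{"grip":1.5,"tx":-0.1,"ty":-0.05,"tz":0.5,"spin":0},{"grip":1.5,"tx":-0.1,"ty":-0.05,"tz":1.9,"spin":0},{"grip":1.5,"tx":-0.1,"ty":-0.05,"tz":3.2,"spin":0},{"grip":1.5,"tx":-0.1,"ty":-0.05,"tz":3.2,"spin":0}]'|egrep 'time|pos|force|width'
python3 -m handwheel '[{"grip":1.5,"tx":0,"ty":0,"tz":0,"spin":0}]'|egrep 'time|pos|force|width'
python3 -m handwheel '[{"grip":1.5,"tx":0,"ty":0,"tz":-2,"spin":0},{"grip":1.5,"tx":0,"ty":0,"tz":-2.9,"spin":0},{"grip":1.5,"tx":0,"ty":0,"tz":-2.9,"spin":0},{"grip":1.5,"tx":0,"ty":0,"tz":-2.9,"spin":0}]'|egrep 'time|pos|force|width'
```

```text
time_s: 31.55
ee_pos: [0.5449, -0.0568, 0.0744]
contact_force: [-0.9, 1.0, -3.8]
gripper_width: 0.215
finger_force: 30.0
time_s: 31.63
ee_pos: [0.5453, -0.0567, 0.0753]
contact_force: [-0.1, -0.0, -2.8]
gripper_width: 0.221
finger_force: 30.0
time_s: 31.97
ee_pos: [0.5464, -0.0569, 0.106]
contact_force: [-0.2, -0.2, -4.3]
gripper_width: 0.219
finger_force: 30.0
```

```bash
python3 - <<'E'
from v import *
n="scene";im=bot.camera(n);cv2.imwrite("pics/s9.png",im[:,:,::-1])
cv2.imwrite("pics/j9.png",cv2.resize(im[150:240,220:340,::-1],(800,600),interpolation=cv2.INTER_CUBIC))
E
```

```text
(no output)
```

View pics/j9.png

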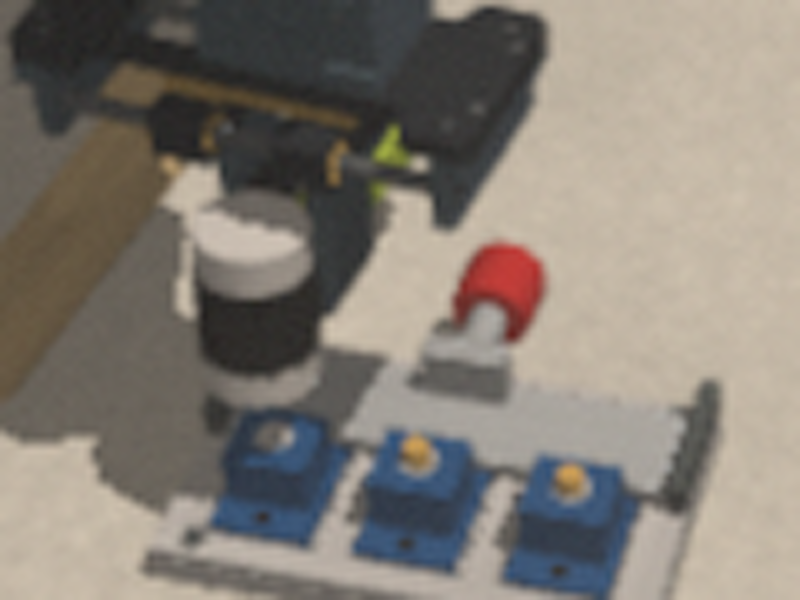

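Pin1 is flush (px (275,432)), and the mallet has pitched a few degrees in the grip, which is fine. Next is the left pin, hit with the rear part of the face.

```bash

python3 -m handwheel '[{"grip":1.5,"tx":-0.2,"ty":-3,"tz":-0.8,"spin":0},{"grip":1.5,"tx":-0.4,"ty":-6,"tz":-0.8,"spin":0},{"grip":1.5,"tx":-0.4,"ty":-9,"tz":-0.8,"spin":0},{"grip":1.5,"tx":-0.4,"ty":-11.5,"tz":-0.8,"spin":0},{"grip":1.5,"tx":-0.4,"ty":-11.5,"tz":-0.3,"spin":0},{"grip":1.5,"tx":-0.4,"ty":-11.5,"tz":-0.3,"spin":0}]'|egrep 'time|pos|force|width'
python3 plan.py .542 .0586 .1045 0
```

```text
time_s: 32.52
ee_pos: [0.5413, 0.0591, 0.1076]
contact_force: [-0.2, 0.3, -3.0]
gripper_width: 0.216
finger_force: 30.0
t=32.52 psi=0.11 tx 0.07 ty 0.05 tz 0.31 spin 0.0019 |0.3cm [0.5413 0.0591 0.1076]
```

```bash

python3 -m handwheel '[{"grip":1.5,"tx":0,"ty":0,"tz":0.6,"spin":0},{"grip":1.5,"tx":0,"ty":0,"tz":2,"spin":0},{"grip":1.5,"tx":0,"ty":0,"tz":3.2,"spin":0},{"grip":1.5,"tx":0,"ty":0,"tz":3.2,"spin":0}]'|egrep 'time|pos|force|width'
python3 -m handwheel '[{"grip":1.5,"tx":0,"ty":0,"tz":0,"spin":0}]'|egrep 'time|pos|force|width'
python3 -m handwheel '[{"grip":1.5,"tx":0,"ty":0,"tz":-2,"spin":0},{"grip":1.5,"tx":0,"ty":0,"tz":-4,"spin":0},{"grip":1.5,"tx":0,"ty":0,"tz":-4,"spin":0}]'|egrep 'time|pos|force|width'
python3 plan.py .552 .0166 .12 -25
python3 - <<'E'
from v import *
n="scene";im=bot.camera(n);cv2.imwrite("pics/s10.png",im[:,:,::-1])
cv2.imwrite("pics/j10.png",cv2.resize(im[150:240,220:340,::-1],(800,600),interpolation=cv2.INTER_CUBIC))
E
```

```text
time_s: 32.85
ee_pos: [0.5417, 0.0573, 0.0749]
contact_force: [-0.2, 0.1, -3.1]
gripper_width: 0.216
finger_force: 30.0
time_s: 32.93
ee_pos: [0.5416, 0.0575, 0.076]
contact_force: [-0.2, -0.8, -1.9]
gripper_width: 0.219
finger_force: 30.0
time_s: 33.18
ee_pos: [0.5438, 0.0579, 0.1198]
contact_force: [2.0, 0.3, -3.2]
gripper_width: 0.217
finger_force: 30.0
t=33.18 psi=-0.04 tx 0.82 ty 4.13 tz -0.01 spin 0.4357 |4.2cm [0.5438 0.0579 0.1198]
```

View pics/j10.png

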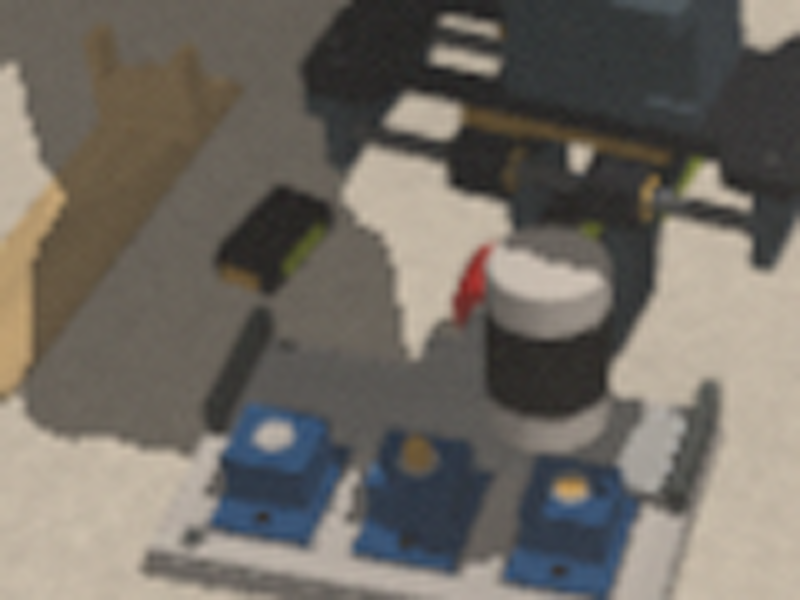

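Pin1 is flush. Pin3 (px (569,488)) still shows a low brass top, so it gets one more blow.

```bash

python3 -m handwheel '[{"grip":1.5,"tx":0.2,"ty":0,"tz":1.5,"spin":0},{"grip":1.5,"tx":0.2,"ty":0,"tz":2,"spin":0},{"grip":1.5,"tx":0.2,"ty":0,"tz":3.5,"spin":0},{"grip":1.5,"tx":0.2,"ty":0,"tz":4.9,"spin":0},{"grip":1.5,"tx":0.2,"ty":0,"tz":4.9,"spin":0}]'|egrep 'time|pos|force|width'
python3 -m handwheel '[{"grip":1.5,"tx":0,"ty":0,"tz":0,"spin":0}]'|egrep 'time|pos|force|width'
python3 -m handwheel '[{"grip":1.5,"tx":0,"ty":0,"tz":-2,"spin":0},{"grip":1.5,"tx":0,"ty":0,"tz":-5,"spin":0},{"grip":1.5,"tx":0,"ty":0,"tz":-5,"spin":0}]'|egrep 'time|pos|force|width'
python3 plan.py .552 .0166 .12 -25
python3 - <<'E'
from v import *
n="scene";im=bot.camera(n);cv2.imwrite("pics/s11.png",im[:,:,::-1])
a=cv2.imread("pics/s8.png");b=im[:,:,::-1]
for nm,p in(("1",(.5909,-.0566,.046)),("2",(.5846,.0013,.046)),("3",(.578,.0586,.046))):
    u=proj(n,[p])[0].round().astype(int);w=b[u[1]-7:u[1]+5,u[0]-5:u[0]+6].astype(int);w0=a[u[1]-7:u[1]+5,u[0]-5:u[0]+6].astype(int)
    w1=cv2.imread("pics/s10.png")[u[1]-7:u[1]+5,u[0]-5:u[0]+6].astype(int)
    print(nm,u,"brass px s8,s10,now",[int(((q[...,2]-q[...,0])>40).sum()) for q in(w0,w1,w)])
E
```

```text
time_s: 33.65
ee_pos: [0.5432, 0.058, 0.0661]
contact_force: [0.7, 0.7, -4.0]
gripper_width: 0.216
finger_force: 32.4
time_s: 33.73
ee_pos: [0.5433, 0.058, 0.0666]
contact_force: [0.3, 0.4, -3.0]
gripper_width: 0.216
finger_force: 32.4
time_s: 33.98
ee_pos: [0.546, 0.0582, 0.1213]
contact_force: [2.5, 0.2, -1.9]
gripper_width: 0.221
finger_force: 31.7
t=33.98 psi=-0.02 tx 0.60 ty 4.16 tz 0.14 spin 0.4361 |4.2cm [0.546  0.0582 0.1213]
1 [261 214] brass px s8,s10,now [7, 0, 0]
2 [282 218] brass px s8,s10,now [14, 11, 11]
3 [305 222] brass px s8,s10,now [14, 11, 8]
```

```bash
python3 - <<'E'
from v import *
n="scene"
for nm,t in(("s8",(.5426,-.0551,.1081)),("s9",(.5464,-.0569,.106)),("s10",(.5438,.0579,.1198)),("s11",(.546,.0582,.1213))):
    im=cv2.imread(f"pics/{nm}.png").astype(int);
    P=lambda z,x=0:proj(n,[[t[0]+.046+x,t[1],t[2]-.0358+z]])[0]
    f,tp=P(0),P(.07);print(nm,"pred face",f.round(1),"top",tp.round(1))
    c=int(round(f[0]))
    print(" gray col",[(r,int(im[r,c].mean())) for r in range(int(tp[1])-6,int(f[1])+14)])
im=cv2.imread("pics/s11.png").astype(int)
for nm in("s8","s11"):
    im=cv2.imread(f"pics/{nm}.png").astype(int);print(nm);print((im[214:232,296:316,2]-im[214:232,296:316,0]))
E
```

```text
s8 pred face [260.5 206.4] top [257.1 185.8]
 gray col [(179, 43), (180, 77), (181, 101), (182, 102), (183, 102), (184, 147), (185, 190), (186, 191), (187, 192), (188, 191), (189, 192), (190, 195), (191, 177), (192, 140), (193, 129), (194, 128), (195, 129), (196, 112), (197, 64), (198, 44), (199, 43), (200, 43), (201, 44), (202, 45), (203, 42), (204, 41), (205, 43), (206, 45), (207, 62), (208, 96), (209, 117), (210, 122), (211, 115), (212, 94), (213, 82), (214, 83), (215, 84), (216, 86), (217, 84), (218, 79), (219, 80)]
s9 pred face [259.3 207.9] top [255.8 187.3]
 gray col [(181, 102), (182, 100), (183, 127), (184, 171), (185, 189), (186, 190), (187, 189), (188, 181), (189, 155), (190, 136), (191, 139), (192, 137), (193, 134), (194, 104), (195, 44), (196, 42), (197, 42), (198, 46), (199, 43), (200, 44), (201, 44), (202, 43), (203, 43), (204, 46), (205, 46), (206, 88), (207, 127), (208, 134), (209, 134), (210, 123), (211, 86), (212, 59), (213, 70), (214, 91), (215, 98), (216, 89), (217, 73), (218, 72), (219, 82), (220, 60)]
s10 pred face [301.8 214.4] top [300.4 193.3]
 gray col [(18
[... 3359 characters left out ...]
 -46 -16
   -1   7]
 [  9   4  -8 -20 -40 -58 -43  -2  41  41   9  -6 -22 -27 -40 -44 -41 -31
  -21  -4]
 [  8   2 -15 -29 -48 -59 -58 -47 -24 -16 -24 -40 -51 -47 -58 -48 -33 -40
  -48 -22]
 [ 10   1 -20 -35 -50 -54 -59 -59 -59 -58 -58 -60 -58 -57 -57 -47 -29 -39
  -47 -20]
 [ 10   1 -20 -23 -32 -36 -46 -51 -49 -47 -51 -56 -59 -59 -54 -40 -31 -44
  -44  -5]
 [ 10   1 -20 -25 -23 -23 -24 -23 -22 -25 -34 -43 -50 -50 -42 -35 -36 -51
  -28  10]
 [ 10   1 -19 -23 -23 -24 -22 -23 -23 -24 -24 -23 -23 -22 -28 -30 -44 -50
   -8  15]
 [ 11  -2 -21 -21 -23 -24 -23 -21 -23 -23 -24 -23 -24 -22 -28 -32 -46 -43
    5  17]
 [  7 -10 -25 -22 -21 -22 -23 -24 -22 -22 -22 -23 -21 -22 -30 -41 -49 -36
    7  19]]
```

```bash

python3 -m handwheel '[{"grip":1.5,"tx":0,"ty":0,"tz":-3,"spin":0},{"grip":1.5,"tx":-1,"ty":3,"tz":-5.5,"spin":0},{"grip":1.5,"tx":-3,"ty":7,"tz":-5.5,"spin":0},{"grip":1.5,"tx":-4.9,"ty":11,"tz":-5.5,"spin":0},{"grip":1.5,"tx":-4.9,"ty":15,"tz":-5.5,"spin":0},{"grip":1.5,"tx":-4.9,"ty":19,"tz":-5.5,"spin":0},{"grip":1.5,"tx":-4.9,"ty":23,"tz":-5.5,"spin":0},{"grip":1.5,"tx":-4.9,"ty":26,"tz":-5.5,"spin":0},{"grip":1.5,"tx":-4.9,"ty":27.4,"tz":-5.5,"spin":0},{"grip":1.5,"tx":-4.9,"ty":27.4,"tz":-5.5,"spin":0},{"grip":1.5,"tx":-4.9,"ty":27.4,"tz":-5.5,"spin":0},{"grip":1.5,"tx":-4.9,"ty":27.4,"tz":-5.5,"spin":0}]'|egrep 'time|pos|force|width'
python3 plan.py .497 -.2163 .0418 0
```

```text
time_s: 35.03
ee_pos: [0.4945, -0.2149, 0.1719]
contact_force: [-0.3, -0.3, -3.0]
gripper_width: 0.216
finger_force: 31.2
t=35.03 psi=-0.00 tx 0.27 ty 0.15 tz 13.01 spin -0.0000 |13.0cm [ 0.4945 -0.2149  0.1719]
```

```bash

python3 -m handwheel '[{"grip":1.5,"tx":0.25,"ty":0.1,"tz":3,"spin":0},{"grip":1.5,"tx":0.25,"ty":0.1,"tz":6,"spin":0},{"grip":1.5,"tx":0.25,"ty":0.1,"tz":8.5,"spin":0},{"grip":1.5,"tx":0.25,"ty":0.1,"tz":8.5,"spin":0},{"grip":1.5,"tx":0.25,"ty":0.1,"tz":9.5,"spin":0},{"grip":1.5,"tx":0.25,"ty":0.1,"tz":10.5,"spin":0},{"grip":1.5,"tx":0.25,"ty":0.1,"tz":11.5,"spin":0},{"grip":1.5,"tx":0.25,"ty":0.1,"tz":12.2,"spin":0}]'|egrep 'time|pos|force|width'
python3 -m handwheel '[{"grip":1.5,"tx":0,"ty":0,"tz":0.4,"spin":0},{"grip":1.5,"tx":0,"ty":0,"tz":0.8,"spin":0},{"grip":1.5,"tx":0,"ty":0,"tz":0.85,"spin":0},{"grip":1.5,"tx":0,"ty":0,"tz":0.85,"spin":0}]'|egrep 'time|pos|force|width'
```

```text
time_s: 35.7
ee_pos: [0.4979, -0.2168, 0.0506]
contact_force: [1.0, 1.0, 0.4]
gripper_width: 0.215
finger_force: 29.8
time_s: 36.03
ee_pos: [0.4978, -0.217, 0.0425]
contact_force: [1.0, 0.2, -2.3]
gripper_width: 0.218
finger_force: 30.0
```

```bash

python3 -m handwheel '[{"grip":3,"tx":0,"ty":0,"tz":0,"spin":0},{"grip":4,"tx":0,"ty":0,"tz":0,"spin":0},{"grip":4.5,"tx":0.3,"ty":0,"tz":0.05,"spin":0},{"grip":4.5,"tx":0.3,"ty":0,"tz":0.05,"spin":0},{"grip":3,"tx":0.3,"ty":0,"tz":0.05,"spin":0},{"grip":2,"tx":0.3,"ty":0,"tz":0.05,"spin":0},{"grip":1,"tx":0.3,"ty":0,"tz":0.05,"spin":0},{"grip":1,"tx":0.3,"ty":0,"tz":0.05,"spin":0},{"grip":1,"tx":0.3,"ty":0,"tz":0.05,"spin":0},{"grip":1,"tx":0.3,"ty":0,"tz":0.05,"spin":0}]'|egrep 'time|pos|force|width'
python3 -m handwheel '[{"grip":1,"tx":0,"ty":0,"tz":-2,"spin":0},{"grip":1,"tx":0,"ty":0,"tz":-5,"spin":0},{"grip":1,"tx":0,"ty":0,"tz":-8,"spin":0},{"grip":1,"tx":0,"ty":0,"tz":-11,"spin":0},{"grip":1,"tx":0,"ty":-1,"tz":-11,"spin":0},{"grip":1,"tx":2,"ty":-4,"tz":-11,"spin":0},{"grip":1,"tx":4,"ty":-8,"tz":-11,"spin":0},{"grip":1,"tx":5.2,"ty":-12,"tz":-11,"spin":0},{"grip":1,"tx":5.2,"ty":-16,"tz":-11,"spin":0},{"grip":1,"tx":5.2,"ty":-20,"tz":-11,"spin":0},{"grip":1,"tx":5.2,"ty":-24,"tz":-9,"spin":0},{"grip":1,"tx":5.2,"ty":-27.5,"tz":-7,"spin":0}]'|egrep 'time|pos|force|width'
python3 -m handwheel '[{"grip":1,"tx":0,"ty":0,"tz":0,"spin":0},{"grip":1,"tx":0,"ty":0,"tz":0,"spin":0},{"grip":1,"tx":0,"ty":0,"tz":0,"spin":0}]'|egrep 'time|pos|force|width'
python3 plan.py .551 .0586 .1 0
cat > chk.py <<'E'
from v import *
import sys
n="scene";t=bot.state()["ee_pos"];off=float(sys.argv[2]);im=bot.camera(n);cv2.imwrite(f"pics/{sys.argv[1]}.png",im[:,:,::-1]);im=im.astype(int)
P=lambda z:proj(n,[[t[0]+off,t[1],t[2]-.0358+z]])[0]
f,tp=P(0),P(.07);c=int(round(f[0]));print("pred face row",f.round(1),"gray",[(r,int(im[r,c].mean())) for r in range(int(f[1])-4,int(f[1])+10)])
for nm,p in(("1",(.5909,-.0566,.046)),("2",(.5846,.0013,.046)),("3",(.578,.0586,.046))):
    u=proj(n,[p])[0].round().astype(int);print(nm,u,[int((im[r,u[0]-3:u[0]+3,0]-im[r,u[0]-3:u[0]+3,2]).max()) for r in range(u[1]-5,u[1]+6)])
E
python3 chk.py s12 .042
```

```text
time_s: 36.87
ee_pos: [0.5005, -0.2168, 0.0419]
contact_force: [-0.6, -0.7, 0.3]
gripper_width: 0.216
finger_force: 30.0
time_s: 37.87
ee_pos: [0.5525, 0.059, 0.1124]
contact_force: [0.5, -0.4, -3.5]
gripper_width: 0.217
finger_force: 30.0
time_s: 38.12
ee_pos: [0.5521, 0.0568, 0.112]
contact_force: [0.2, 0.1, -3.2]
gripper_width: 0.216
finger_force: 30.0
t=38.12 psi=0.04 tx -0.11 ty -0.18 tz 1.20 spin 0.0006 |1.2cm [0.5521 0.0568 0.112 ]
pred face row [300.9 217.7] gray [(213, 44), (214, 42), (215, 45), (216, 44), (217, 44), (218, 60), (219, 99), (220, 119), (221, 120), (222, 114), (223, 87), (224, 58), (225, 62), (226, 61)]
1 [261 214] [6, 6, -4, -17, 8, 20, 20, 14, -9, -60, -50]
2 [282 218] [7, 8, 30, 53, 52, 54, 48, 24, -4, -21, -21]
3 [305 222] [13, 16, 17, 19, 25, 42, 34, -1, -20, -22, -21]
```

```bash

python3 -m handwheel '[{"grip":1,"tx":-0.3,"ty":-0.15,"tz":0,"spin":0},{"grip":1,"tx":-0.3,"ty":-0.15,"tz":1.2,"spin":0},{"grip":1,"tx":-0.3,"ty":-0.15,"tz":3.5,"spin":0},{"grip":1,"tx":-0.3,"ty":-0.15,"tz":3.5,"spin":0}]'|egrep 'time|pos|force|width'
python3 -m handwheel '[{"grip":1,"tx":0,"ty":0,"tz":-2,"spin":0},{"grip":1,"tx":0,"ty":0,"tz":-4,"spin":0},{"grip":1,"tx":0,"ty":0,"tz":-4,"spin":0},{"grip":1,"tx":0,"ty":0,"tz":-4,"spin":0}]'|egrep 'time|pos|force|width'
python3 chk.py s13 .042;python3 plan.py .551 .0586 .1 0
```

```text
time_s: 38.5
ee_pos: [0.5495, 0.0575, 0.0757]
contact_force: [-0.1, -0.6, -2.4]
gripper_width: 0.219
finger_force: 31.7
time_s: 38.83
ee_pos: [0.5501, 0.0577, 0.1179]
contact_force: [0.0, -0.3, -4.0]
gripper_width: 0.221
finger_force: 31.7
pred face row [301.4 215.5] gray [(211, 45), (212, 44), (213, 45), (214, 74), (215, 110), (216, 120), (217, 127), (218, 126), (219, 109), (220, 63), (221, 58), (222, 58), (223, 56), (224, 59)]
1 [261 214] [7, 5, -4, -20, 1, 20, 19, 13, -10, -59, -50]
2 [282 218] [9, 8, 30, 53, 54, 52, 50, 27, -5, -19, -22]
3 [305 222] [17, 16, 11, 1, 11, 10, 8, -3, -31, -35, -23]
t=38.88 psi=-0.05 tx 0.16 ty -0.09 tz 1.71 spin -0.0009 |1.7cm [0.5494 0.0577 0.1171]
```

Pins 1 and 3 no longer show any brass. On to the middle pin, with the handle swung clear of the knob.

```bash

python3 -m handwheel '[{"grip":1,"tx":0.4,"ty":2,"tz":0,"spin":0.124},{"grip":1,"tx":0.8,"ty":4.4,"tz":0,"spin":0.248},{"grip":1,"tx":0.8,"ty":4.4,"tz":0,"spin":0.372},{"grip":1,"tx":0.8,"ty":4.4,"tz":0,"spin":0.436},{"grip":1,"tx":0.8,"ty":4.4,"tz":0.3,"spin":0.436},{"grip":1,"tx":0.8,"ty":4.4,"tz":0.3,"spin":0.436},{"grip":1,"tx":0.8,"ty":4.4,"tz":0.3,"spin":0.436}]'|egrep 'time|pos|force|width'
python3 plan.py .5574 .0140 .078 -25
```

```text
time_s: 39.47
ee_pos: [0.557, 0.0142, 0.1137]
contact_force: [-0.4, -0.5, -2.6]
gripper_width: 0.217
finger_force: 31.6
t=39.47 psi=-24.84 tx 0.05 ty 0.00 tz 3.57 spin 0.0027 |3.6cm [0.557  0.0142 0.1137]
```

```bash

python3 -m handwheel '[{"grip":1,"tx":0,"ty":0,"tz":1.2,"spin":0},{"grip":1,"tx":0,"ty":0,"tz":3.5,"spin":0},{"grip":1,"tx":0,"ty":0,"tz":3.6,"spin":0}]'|egrep 'time|pos|force|width'
python3 -m handwheel '[{"grip":1,"tx":0,"ty":0,"tz":-2,"spin":0},{"grip":1,"tx":0,"ty":0,"tz":-4,"spin":0},{"grip":1,"tx":0,"ty":0,"tz":-4,"spin":0},{"grip":1,"tx":0,"ty":0,"tz":-4,"spin":0}]'|egrep 'time|pos|force|width'
python3 chk.py s14 .042
```

```text
time_s: 39.72
ee_pos: [0.5566, 0.0143, 0.0758]
contact_force: [-1.2, 0.2, -3.3]
gripper_width: 0.214
finger_force: 31.6
time_s: 40.05
ee_pos: [0.558, 0.0143, 0.1192]
contact_force: [-0.1, 0.2, -2.9]
gripper_width: 0.222
finger_force: 31.5
pred face row [283.6 213.1] gray [(209, 99), (210, 100), (211, 97), (212, 93), (213, 90), (214, 85), (215, 69), (216, 64), (217, 80), (218, 88), (219, 88), (220, 79), (221, 62), (222, 59)]
1 [261 214] [7, 5, -2, -16, -1, 9, 11, 8, -3, -21, -22]
2 [282 218] [11, 2, -11, -10, 19, 53, 48, 25, -5, -21, -20]
3 [305 222] [-1, -41, -33, 1, 20, 20, 15, -7, -57, -45, -22]
```

```bash

python3 -m handwheel '[{"grip":1,"tx":0,"ty":0,"tz":0.5,"spin":0},{"grip":1,"tx":0,"ty":0,"tz":2.2,"spin":0},{"grip":1,"tx":0,"ty":0,"tz":4.5,"spin":0},{"grip":1,"tx":0,"ty":0,"tz":4.5,"spin":0}]'|egrep 'time|pos|force|width'
python3 -m handwheel '[{"grip":1,"tx":0,"ty":0,"tz":-2,"spin":0},{"grip":1,"tx":0,"ty":0,"tz":-4.5,"spin":0},{"grip":1,"tx":0,"ty":0,"tz":-4.5,"spin":0},{"grip":1,"tx":0,"ty":0,"tz":-4.5,"spin":0}]'|egrep 'time|pos|force|width'
python3 chk.py s15 .042
```

```text
time_s: 40.43
ee_pos: [0.5567, 0.0145, 0.0705]
contact_force: [-1.2, 0.3, -3.3]
gripper_width: 0.217
finger_force: 32.0
time_s: 40.77
ee_pos: [0.5578, 0.0142, 0.1184]
contact_force: [-1.0, 0.6, -4.0]
gripper_width: 0.22
finger_force: 31.7
pred face row [283.6 213.2] gray [(209, 98), (210, 96), (211, 92), (212, 90), (213, 90), (214, 86), (215, 69), (216, 66), (217, 82), (218, 94), (219, 93), (220, 83), (221, 63), (222, 57)]
1 [261 214] [6, 4, -4, -19, -2, 10, 10, 6, 0, -22, -22]
2 [282 218] [6, 4, -11, -11, 4, 10, 10, 6, -6, -19, -22]
3 [305 222] [1, -40, -33, 1, 21, 20, 14, -8, -57, -46, -24]
```

```bash
python3 plan.py .5005 -.2168 .17 0
```

```text
t=40.82 psi=-24.99 tx 4.63 ty 23.33 tz -5.24 spin -0.4361 |24.4cm [0.5571 0.0142 0.1176]
```

```bash

python3 -m handwheel '[{"grip":1,"tx":0,"ty":0,"tz":-3,"spin":0},{"grip":1,"tx":0,"ty":0,"tz":-5.2,"spin":0},{"grip":1,"tx":0,"ty":0,"tz":-5.2,"spin":0}]'|egrep 'time|pos|force|width'
python3 plan.py .5005 -.2168 .17 0
```

```text
time_s: 41.07
ee_pos: [0.5589, 0.0142, 0.1726]
contact_force: [1.1, -0.5, -2.4]
gripper_width: 0.22
finger_force: 31.4
t=41.07 psi=-24.99 tx 4.46 ty 23.40 tz 0.25 spin -0.4361 |23.8cm [0.5589 0.0142 0.1726]
```

```bash

python3 -m handwheel '[{"grip":1,"tx":4.5,"ty":23.4,"tz":0.2,"spin":-0.436},{"grip":1,"tx":4.5,"ty":23.4,"tz":0.2,"spin":-0.436},{"grip":1,"tx":4.5,"ty":23.4,"tz":0.2,"spin":-0.436},{"grip":1,"tx":4.5,"ty":23.4,"tz":0.2,"spin":-0.436},{"grip":1,"tx":4.5,"ty":23.4,"tz":0.2,"spin":-0.436},{"grip":1,"tx":4.5,"ty":23.4,"tz":0.2,"spin":-0.436},{"grip":1,"tx":4.5,"ty":23.4,"tz":0.2,"spin":-0.436},{"grip":1,"tx":4.5,"ty":23.4,"tz":0.2,"spin":-0.436},{"grip":1,"tx":4.5,"ty":23.4,"tz":0.2,"spin":-0.436},{"grip":1,"tx":4.5,"ty":23.4,"tz":0.2,"spin":-0.436}]'|egrep 'time|pos|force|width'
python3 plan.py .5005 -.2168 .0419 0
```

```text
time_s: 41.9
ee_pos: [0.4992, -0.2159, 0.1675]
contact_force: [0.5, 0.2, -3.1]
gripper_width: 0.214
finger_force: 31.3
t=41.90 psi=0.04 tx 0.14 ty 0.10 tz 12.56 spin 0.0007 |12.6cm [ 0.4992 -0.2159  0.1675]
```

```bash

python3 -m handwheel '[{"grip":1,"tx":0.1,"ty":0.1,"tz":3,"spin":0},{"grip":1,"tx":0.1,"ty":0.1,"tz":6,"spin":0},{"grip":1,"tx":0.1,"ty":0.1,"tz":8,"spin":0},{"grip":1,"tx":0.1,"ty":0.1,"tz":9,"spin":0},{"grip":1,"tx":0.1,"ty":0.1,"tz":10,"spin":0},{"grip":1,"tx":0.1,"ty":0.1,"tz":11,"spin":0},{"grip":1,"tx":0.1,"ty":0.1,"tz":12,"spin":0},{"grip":1,"tx":0.1,"ty":0.1,"tz":12.5,"spin":0},{"grip":1,"tx":0.1,"ty":0.1,"tz":12.5,"spin":0},{"grip":1,"tx":0.1,"ty":0.1,"tz":12.5,"spin":0}]'|egrep 'time|pos|force|width'
python3 -m handwheel '[{"grip":2.2,"tx":0,"ty":0,"tz":0,"spin":0},{"grip":3,"tx":0,"ty":0,"tz":0,"spin":0},{"grip":4.5,"tx":0,"ty":0,"tz":0,"spin":0},{"grip":6,"tx":0,"ty":0,"tz":0,"spin":0},{"grip":6,"tx":0,"ty":0,"tz":0,"spin":0},{"grip":6,"tx":0,"ty":0,"tz":-3,"spin":0},{"grip":6,"tx":0,"ty":0,"tz":-6,"spin":0},{"grip":9,"tx":0,"ty":0,"tz":-10,"spin":0},{"grip":9,"tx":0,"ty":0,"tz":-12,"spin":0},{"grip":9,"tx":0,"ty":0,"tz":-12,"spin":0}]'|egrep 'time|pos|force|width'
python3 plan.py .4825 -.0088 .16 6.4
```

```text
time_s: 42.73
ee_pos: [0.5007, -0.218, 0.0439]
contact_force: [-0.0, 0.3, -3.1]
gripper_width: 0.216
finger_force: 30.5
time_s: 43.57
ee_pos: [0.5028, -0.219, 0.1684]
contact_force: [1.2, 0.3, 0.8]
gripper_width: 0.845
finger_force: 0.0
t=43.57 psi=-0.01 tx -2.04 ty -21.02 tz 0.76 spin -0.1119 |21.1cm [ 0.5028 -0.219   0.1684]
```

```bash

python3 -m handwheel '[{"grip":9,"tx":-2,"ty":-21,"tz":0.8,"spin":-0.112},{"grip":9,"tx":-2,"ty":-21,"tz":0.8,"spin":-0.112},{"grip":9,"tx":-2,"ty":-21,"tz":0.8,"spin":-0.112},{"grip":9,"tx":-2,"ty":-21,"tz":0.8,"spin":-0.112},{"grip":9,"tx":-2,"ty":-21,"tz":0.8,"spin":-0.112},{"grip":9,"tx":-2,"ty":-21,"tz":0.8,"spin":-0.112},{"grip":9,"tx":-2,"ty":-21,"tz":0.8,"spin":-0.112},{"grip":9,"tx":-2,"ty":-21,"tz":0.8,"spin":-0.112}]'|egrep 'time|pos|force|width'
python3 plan.py .4825 -.0088 .0455 6.4
python3 - <<'E'
from v import *
im={n:bot.camera(n)[:,:,::-1] for n in("scene","top")}
for n in im:cv2.imwrite(f"pics/{n}16.png",im[n])
a=cv2.resize(im["scene"][170:250,235:335],(500,400),interpolation=cv2.INTER_CUBIC)
b=cv2.resize(im["top"][180:280,390:450],(300,500),interpolation=cv2.INTER_CUBIC)
o=np.zeros((600,800,3),np.uint8);o[:400,:500]=a;o[:500,500:]=b;c=cv2.resize(im["scene"][140:215,195:285],(240,200));o[400:,:240]=c
cv2.imwrite("pics/j16.png",o)
E
```

```text
time_s: 44.23
ee_pos: [0.4805, -0.008, 0.1554]
contact_force: [-0.2, -0.1, -0.0]
gripper_width: 0.988
finger_force: 0.0
t=44.23 psi=6.46 tx 0.19 ty 0.10 tz 10.99 spin 0.0011 |11.0cm [ 0.4805 -0.008   0.1554]
```

View pics/j16.png

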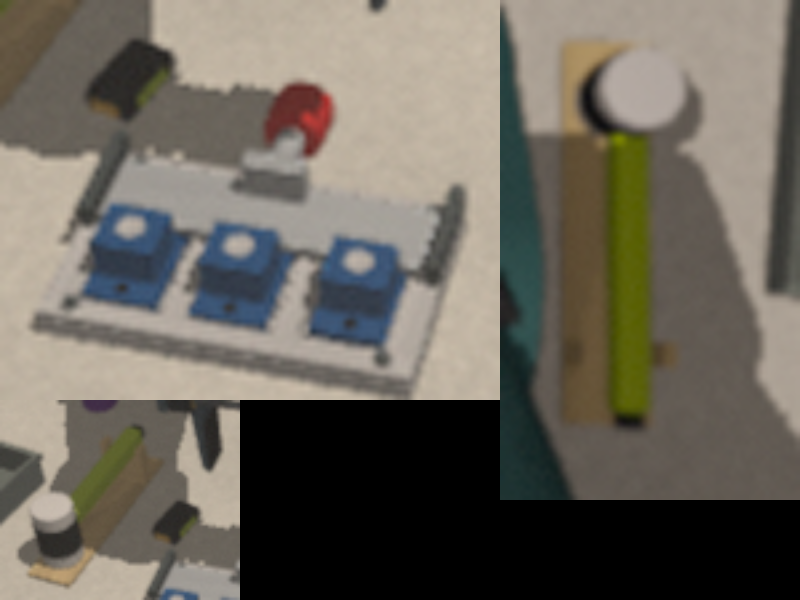

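All three pins look flush (px (130,227), (240,245), (358,262)), and the mallet stands in its rest, handle between the prongs. Next, pull the knob.

```bash

python3 -m handwheel '[{"grip":9,"tx":0,"ty":0.05,"tz":4,"spin":0},{"grip":9,"tx":0,"ty":0.05,"tz":8,"spin":0},{"grip":9,"tx":0,"ty":0.05,"tz":10.9,"spin":0},{"grip":9,"tx":0,"ty":0.05,"tz":10.9,"spin":0},{"grip":6,"tx":0,"ty":0.05,"tz":10.9,"spin":0},{"grip":5,"tx":0,"ty":0.05,"tz":10.9,"spin":0},{"grip":4,"tx":0,"ty":0.05,"tz":10.9,"spin":0},{"grip":3,"tx":0,"ty":0.05,"tz":10.9,"spin":0},{"grip":3,"tx":0,"ty":0.05,"tz":10.9,"spin":0},{"grip":3,"tx":0,"ty":0.05,"tz":10.9,"spin":0},{"grip":3,"tx":0,"ty":0.05,"tz":10.9,"spin":0},{"grip":3,"tx":0,"ty":0.05,"tz":10.9,"spin":0}]'|egrep 'pos|force'
python3 -m handwheel '[{"grip":3,"tx":0,"ty":0,"tz":0,"spin":0},{"grip":3,"tx":0,"ty":0,"tz":0,"spin":0},{"grip":3,"tx":0,"ty":0,"tz":0,"spin":0}]'|egrep 'pos|force'
python3 -m handwheel '[{"grip":3,"tx":-0.5,"ty":0,"tz":0,"spin":0},{"grip":3,"tx":-1,"ty":0,"tz":0,"spin":0},{"grip":3,"tx":-1.5,"ty":0,"tz":0,"spin":0},{"grip":3,"tx":-2,"ty":0,"tz":0,"spin":0},{"grip":3,"tx":-2.5,"ty":0,"tz":0,"spin":0},{"grip":3,"tx":-2.9,"ty":0,"tz":0,"spin":0},{"grip":3,"tx":-3.1,"ty":0,"tz":0,"spin":0},{"grip":3,"tx":-3.2,"ty":0,"tz":0,"spin":0},{"grip":3,"tx":-3.2,"ty":0,"tz":0,"spin":0},{"grip":3,"tx":-3.2,"ty":0,"tz":0,"spin":0}]'|egrep 'time|pos|force'
python3 -m handwheel '[{"grip":5,"tx":0.1,"ty":0,"tz":0,"spin":0},{"grip":7,"tx":0.1,"ty":0,"tz":0,"spin":0},{"grip":9,"tx":0.1,"ty":0,"tz":0,"spin":0},{"grip":9,"tx":0.1,"ty":0,"tz":0,"spin":0},{"grip":9,"tx":0.1,"ty":0,"tz":-4,"spin":0},{"grip":9,"tx":0.1,"ty":0,"tz":-8,"spin":0},{"grip":9,"tx":0.1,"ty":0,"tz":-11,"spin":0},{"grip":9,"tx":0.1,"ty":0,"tz":-11,"spin":0},{"grip":9,"tx":0.1,"ty":0,"tz":-11,"spin":0}]'|egrep 'pos|force'
python3 plan.py .591 -.0566 .15 96.3
```

```text
ee_pos: [0.4808, -0.0084, 0.047]
contact_force: [-0.3, -1.1, -0.1]
finger_force: 0.0
ee_pos: [0.4808, -0.0088, 0.0468]
contact_force: [-1.7, -8.0, 4.6]
finger_force: 30.0
time_s: 46.42
ee_pos: [0.4508, -0.0122, 0.0469]
contact_force: [11.8, -1.9, -13.3]
finger_force: 30.0
ee_pos: [0.4506, -0.0119, 0.1582]
contact_force: [-0.9, 0.4, 0.5]
finger_force: 0.0
t=47.17 psi=6.41 tx 13.45 ty 6.01 tz 0.87 spin -1.5689 |14.8cm [ 0.4506 -0.0119  0.1582]
```

```bash

python3 -m handwheel '[{"grip":6,"tx":13.4,"ty":6,"tz":0.8,"spin":-1.569},{"grip":6,"tx":13.4,"ty":6,"tz":0.8,"spin":-1.569},{"grip":6,"tx":13.4,"ty":6,"tz":0.8,"spin":-1.569},{"grip":6,"tx":13.4,"ty":6,"tz":0.8,"spin":-1.569},{"grip":6,"tx":13.4,"ty":6,"tz":0.8,"spin":-1.569},{"grip":6,"tx":13.4,"ty":6,"tz":0.8,"spin":-1.569},{"grip":6,"tx":13.4,"ty":6,"tz":0.8,"spin":-1.569},{"grip":6,"tx":13.4,"ty":6,"tz":0.8,"spin":-1.569},{"grip":6,"tx":13.4,"ty":6,"tz":0.8,"spin":-1.569},{"grip":6,"tx":13.4,"ty":6,"tz":0.8,"spin":-1.569},{"grip":6,"tx":13.4,"ty":6,"tz":0.8,"spin":-1.569},{"grip":6,"tx":13.4,"ty":6,"tz":0.8,"spin":-1.569}]'|egrep 'pos|force'
python3 -m handwheel '[{"grip":6,"tx":0,"ty":0,"tz":0,"spin":-0.069},{"grip":6,"tx":0,"ty":0,"tz":0,"spin":-0.069},{"grip":6,"tx":0,"ty":0,"tz":0,"spin":-0.069}]'|egrep 'pos|force'
python3 plan.py .591 -.0566 .046 96.3
```

```text
ee_pos: [0.5886, -0.0564, 0.1468]
contact_force: [-0.0, 0.6, 0.0]
finger_force: 0.0
ee_pos: [0.5889, -0.0564, 0.1474]
contact_force: [-0.1, 0.4, -0.5]
finger_force: 0.0
t=48.42 psi=96.16 tx -0.04 ty 0.22 tz 10.14 spin -0.0024 |10.1cm [ 0.5889 -0.0564  0.1474]
```

```bash

python3 -m handwheel '[{"grip":5.8,"tx":0,"ty":0.2,"tz":4,"spin":0},{"grip":5.8,"tx":0,"ty":0.2,"tz":7,"spin":0},{"grip":5.8,"tx":0,"ty":0.2,"tz":9,"spin":0},{"grip":5.8,"tx":0,"ty":0.2,"tz":10.1,"spin":0},{"grip":5.8,"tx":0,"ty":0.2,"tz":10.1,"spin":0},{"grip":4,"tx":0,"ty":0.2,"tz":10.1,"spin":0},{"grip":3,"tx":0,"ty":0.2,"tz":10.1,"spin":0},{"grip":2.5,"tx":0,"ty":0.2,"tz":10.1,"spin":0},{"grip":2.5,"tx":0,"ty":0.2,"tz":10.1,"spin":0},{"grip":2.5,"tx":0,"ty":0.2,"tz":10.1,"spin":0},{"grip":2.5,"tx":0,"ty":0.2,"tz":10.1,"spin":0}]'|egrep 'pos|force|width'
python3 -m handwheel '[{"grip":2.5,"tx":0,"ty":0,"tz":-1,"spin":0},{"grip":2.5,"tx":0,"ty":0,"tz":-3,"spin":0},{"grip":2.5,"tx":0,"ty":0,"tz":-6,"spin":0},{"grip":2.5,"tx":0,"ty":0,"tz":-10,"spin":0},{"grip":2.5,"tx":0,"ty":0,"tz":-12,"spin":0},{"grip":2.5,"tx":0,"ty":0,"tz":-12,"spin":0}]'|egrep 'pos|force|width'
python3 plan.py .6007 -.3872 .15 -5.5
```

```text
ee_pos: [0.5921, -0.0564, 0.0487]
contact_force: [-2.3, 0.5, 8.4]
gripper_width: 0.326
finger_force: 30.0
ee_pos: [0.5941, -0.0566, 0.1733]
contact_force: [1.0, -0.2, -1.6]
gripper_width: 0.328
finger_force: 30.0
t=49.83 psi=96.30 tx -32.92 ty -2.99 tz 2.36 spin 1.7767 |33.1cm [ 0.5941 -0.0566  0.1733]
```

```bash

python3 -m handwheel '[{"grip":2.5,"tx":-32.9,"ty":-3,"tz":0,"spin":1.777},{"grip":2.5,"tx":-32.9,"ty":-3,"tz":0,"spin":1.777},{"grip":2.5,"tx":-32.9,"ty":-3,"tz":0,"spin":1.777},{"grip":2.5,"tx":-32.9,"ty":-3,"tz":0,"spin":1.777},{"grip":2.5,"tx":-32.9,"ty":-3,"tz":0,"spin":1.777},{"grip":2.5,"tx":-32.9,"ty":-3,"tz":0,"spin":1.777},{"grip":2.5,"tx":-32.9,"ty":-3,"tz":0,"spin":1.777},{"grip":2.5,"tx":-32.9,"ty":-3,"tz":0,"spin":1.777},{"grip":2.5,"tx":-32.9,"ty":-3,"tz":0,"spin":1.777},{"grip":2.5,"tx":-32.9,"ty":-3,"tz":0,"spin":1.777},{"grip":2.5,"tx":-32.9,"ty":-3,"tz":0,"spin":1.777},{"grip":2.5,"tx":-32.9,"ty":-3,"tz":0,"spin":1.777}]'|egrep 'pos|force'
python3 -m handwheel '[{"grip":2.5,"tx":0,"ty":0,"tz":0,"spin":0.12},{"grip":2.5,"tx":0,"ty":0,"tz":0,"spin":0.24},{"grip":2.5,"tx":0,"ty":0,"tz":0,"spin":0.277},{"grip":2.5,"tx":0,"ty":0,"tz":0,"spin":0.277},{"grip":2.5,"tx":0,"ty":0,"tz":0,"spin":0.277}]'|egrep 'pos|force'
python3 plan.py .6007 -.3872 .0417 -5.5
```

```text
ee_pos: [0.5973, -0.3866, 0.1666]
contact_force: [1.1, -0.2, -1.6]
finger_force: 30.0
ee_pos: [0.5976, -0.3864, 0.167]
contact_force: [0.9, 0.0, -2.2]
finger_force: 30.0
t=51.25 psi=-5.41 tx 0.33 ty 0.06 tz 12.53 spin 0.0016 |12.5cm [ 0.5976 -0.3864  0.167 ]
```

```bash

python3 -m handwheel '[{"grip":2.5,"tx":0.2,"ty":0,"tz":4,"spin":0},{"grip":2.5,"tx":0.2,"ty":0,"tz":8,"spin":0},{"grip":2.5,"tx":0.2,"ty":0,"tz":10.5,"spin":0},{"grip":2.5,"tx":0.2,"ty":0,"tz":11.5,"spin":0},{"grip":2.5,"tx":0.2,"ty":0,"tz":12.2,"spin":0},{"grip":2.5,"tx":0.2,"ty":0,"tz":12.5,"spin":0},{"grip":2.5,"tx":0.2,"ty":0,"tz":12.6,"spin":0},{"grip":2.5,"tx":0.2,"ty":0,"tz":12.6,"spin":0}]'|egrep 'pos|force|width'
python3 -m handwheel '[{"grip":3.3,"tx":0,"ty":0,"tz":0,"spin":0},{"grip":4,"tx":0,"ty":0,"tz":0,"spin":0},{"grip":5,"tx":0,"ty":0,"tz":0,"spin":0},{"grip":5.8,"tx":0,"ty":0,"tz":0,"spin":0},{"grip":5.8,"tx":0,"ty":0,"tz":-3,"spin":0},{"grip":5.8,"tx":0,"ty":0,"tz":-6,"spin":0},{"grip":5.8,"tx":0,"ty":0,"tz":-10,"spin":0},{"grip":5.8,"tx":0,"ty":0,"tz":-12,"spin":0},{"grip":5.8,"tx":0,"ty":0,"tz":-12,"spin":0}]'|egrep 'pos|force|width'
python3 plan.py .5846 .0013 .15 96.3
```

```text
ee_pos: [0.6007, -0.3873, 0.0431]
contact_force: [-1.1, 0.0, -2.0]
gripper_width: 0.327
finger_force: 30.0
ee_pos: [0.6022, -0.3884, 0.1676]
contact_force: [0.7, -0.7, 0.6]
gripper_width: 0.637
finger_force: 0.0
t=52.67 psi=-5.51 tx -5.51 ty -38.62 tz 1.58 spin -1.7769 |39.0cm [ 0.6022 -0.3884  0.1676]
```

```bash

python3 -m handwheel '[{"grip":5.8,"tx":-5.5,"ty":-38.6,"tz":0,"spin":-1.777},{"grip":5.8,"tx":-5.5,"ty":-38.6,"tz":0,"spin":-1.777},{"grip":5.8,"tx":-5.5,"ty":-38.6,"tz":0,"spin":-1.777},{"grip":5.8,"tx":-5.5,"ty":-38.6,"tz":0,"spin":-1.777},{"grip":5.8,"tx":-5.5,"ty":-38.6,"tz":0,"spin":-1.777},{"grip":5.8,"tx":-5.5,"ty":-38.6,"tz":0,"spin":-1.777},{"grip":5.8,"tx":-5.5,"ty":-38.6,"tz":0,"spin":-1.777},{"grip":5.8,"tx":-5.5,"ty":-38.6,"tz":0,"spin":-1.777},{"grip":5.8,"tx":-5.5,"ty":-38.6,"tz":0,"spin":-1.777},{"grip":5.8,"tx":-5.5,"ty":-38.6,"tz":0,"spin":-1.777},{"grip":5.8,"tx":-5.5,"ty":-38.6,"tz":0,"spin":-1.777},{"grip":5.8,"tx":-5.5,"ty":-38.6,"tz":0,"spin":-1.777}]'|egrep 'pos|force'
python3 -m handwheel '[{"grip":5.8,"tx":0,"ty":0,"tz":0,"spin":-0.12},{"grip":5.8,"tx":0,"ty":0,"tz":0,"spin":-0.24},{"grip":5.8,"tx":0,"ty":0,"tz":0,"spin":-0.277},{"grip":5.8,"tx":0,"ty":0,"tz":0,"spin":-0.277},{"grip":5.8,"tx":0,"ty":0,"tz":0,"spin":-0.277}]'|egrep 'pos|force'
python3 plan.py .5846 .0013 .047 96.3
python3 - <<'E'
from mounts import *
im=bot.camera("scene");cv2.imwrite("pics/scene17.png",im[:,:,::-1]);m=mask(im);cs=cv2.connectedComponentsWithStats((m>.5).astype(np.uint8))
print([(s.tolist(),c.round(1).tolist()) for s,c in zip(cs[2][1:],cs[3][1:]) if s[4]>80])
print("expected",proj("scene",[[.5846,.0013,.03],[.578,.0586,.03],[.6007,-.3872,.02]]))
E
```

```text
ee_pos: [0.582, 0.0041, 0.1614]
contact_force: [0.3, -0.1, -1.2]
finger_force: 0.0
ee_pos: [0.5821, 0.0027, 0.1614]
contact_force: [-1.1, 0.1, -1.2]
finger_force: 0.0
t=54.08 psi=96.20 tx -0.16 ty 0.24 tz 11.44 spin -0.0017 |11.4cm [0.5821 0.0027 0.1614]
[([210, 0, 231, 215, 24480], [317.4, 69.7]), ([443, 0, 173, 65, 7425], [535.6, 24.5]), ([575, 0, 65, 111, 1605], [612.2, 53.7]), ([0, 58, 211, 160, 13881], [95.3, 139.1]), ([623, 58, 17, 33, 308], [633.6, 78.5]), ([606, 121, 34, 63, 522], [623.1, 152.0]), ([614, 176, 26, 45, 305], [628.7, 197.2]), ([208, 187, 17, 12, 134], [216.8, 193.0]), ([57, 208, 87, 37, 1024], [103.1, 226.3]), ([272, 208, 55, 35, 819], [296.9, 225.4]), ([175, 226, 38, 30, 577], [195.0, 243.7]), ([6, 240, 32, 18, 301], [24.6, 248.7]), ([81, 248, 129, 83, 5450], [147.6, 290.0]), ([214, 289, 137, 100, 7313], [285.9, 339.3]), ([84, 290, 132, 63, 1356], [159.1, 327.5]), ([0, 296, 96, 86, 2206], [50.3, 338.5]), ([409, 308, 63, 60, 2632], [439.6, 339.1]), ([211, 355, 118, 45, 1003], [266.0, 380.2])]
expected [[282.97459645 222.27222581]
 [304.782379   226.03025366]
 [153.94022383 194.57377335]]
```

```bash

python3 -m handwheel '[{"grip":5.8,"tx":-0.1,"ty":0.2,"tz":4,"spin":0},{"grip":5.8,"tx":-0.1,"ty":0.2,"tz":8,"spin":0},{"grip":5.8,"tx":-0.1,"ty":0.2,"tz":10.4,"spin":0},{"grip":5.8,"tx":-0.1,"ty":0.2,"tz":11.4,"spin":0},{"grip":5.8,"tx":-0.1,"ty":0.2,"tz":11.4,"spin":0},{"grip":4,"tx":-0.1,"ty":0.2,"tz":11.4,"spin":0},{"grip":3,"tx":-0.1,"ty":0.2,"tz":11.4,"spin":0},{"grip":2.5,"tx":-0.1,"ty":0.2,"tz":11.4,"spin":0},{"grip":2.5,"tx":-0.1,"ty":0.2,"tz":11.4,"spin":0},{"grip":2.5,"tx":-0.1,"ty":0.2,"tz":11.4,"spin":0},{"grip":2.5,"tx":-0.1,"ty":0.2,"tz":11.4,"spin":0}]'|egrep 'pos|force|width'
python3 -m handwheel '[{"grip":2.5,"tx":0,"ty":0,"tz":-1,"spin":0},{"grip":2.5,"tx":0,"ty":0,"tz":-3,"spin":0},{"grip":2.5,"tx":0,"ty":0,"tz":-6,"spin":0},{"grip":2.5,"tx":0,"ty":0,"tz":-10,"spin":0},{"grip":2.5,"tx":0,"ty":0,"tz":-12,"spin":0},{"grip":2.5,"tx":0,"ty":0,"tz":-12,"spin":0}]'|egrep 'pos|force|width'
python3 plan.py .536 -.381 .15 -5.5
```

```text
ee_pos: [0.585, 0.0019, 0.0488]
contact_force: [-2.8, -0.7, 9.4]
gripper_width: 0.329
finger_force: 30.0
ee_pos: [0.5868, 0.0018, 0.1732]
contact_force: [1.1, -0.3, -1.5]
gripper_width: 0.328
finger_force: 30.0
t=55.55 psi=96.30 tx -37.49 ty -9.27 tz 2.30 spin 1.7767 |38.7cm [0.5868 0.0018 0.1732]
```

```bash

python3 -m handwheel '[{"grip":2.5,"tx":-37.5,"ty":-9.1,"tz":0,"spin":1.777},{"grip":2.5,"tx":-37.5,"ty":-9.1,"tz":0,"spin":1.777},{"grip":2.5,"tx":-37.5,"ty":-9.1,"tz":0,"spin":1.777},{"grip":2.5,"tx":-37.5,"ty":-9.1,"tz":0,"spin":1.777},{"grip":2.5,"tx":-37.5,"ty":-9.1,"tz":0,"spin":1.777},{"grip":2.5,"tx":-37.5,"ty":-9.1,"tz":0,"spin":1.777},{"grip":2.5,"tx":-37.5,"ty":-9.1,"tz":0,"spin":1.777},{"grip":2.5,"tx":-37.5,"ty":-9.1,"tz":0,"spin":1.777},{"grip":2.5,"tx":-37.5,"ty":-9.1,"tz":0,"spin":1.777},{"grip":2.5,"tx":-37.5,"ty":-9.1,"tz":0,"spin":1.777},{"grip":2.5,"tx":-37.5,"ty":-9.1,"tz":0,"spin":1.777},{"grip":2.5,"tx":-37.5,"ty":-9.1,"tz":0,"spin":1.777}]'|egrep 'pos|force'
python3 -m handwheel '[{"grip":2.5,"tx":0,"ty":0,"tz":0,"spin":0.12},{"grip":2.5,"tx":0,"ty":0,"tz":0,"spin":0.24},{"grip":2.5,"tx":0,"ty":0,"tz":0,"spin":0.277},{"grip":2.5,"tx":0,"ty":0,"tz":0,"spin":0.277},{"grip":2.5,"tx":0,"ty":0,"tz":0,"spin":0.277}]'|egrep 'pos|force'
python3 plan.py .536 -.381 .0417 -5.5
```

```text
ee_pos: [0.5342, -0.3818, 0.167]
contact_force: [0.5, 1.2, -2.0]
finger_force: 30.0
ee_pos: [0.5348, -0.3806, 0.1673]
contact_force: [-0.5, 0.2, -1.9]
finger_force: 30.0
t=56.97 psi=-5.41 tx 0.13 ty 0.04 tz 12.56 spin 0.0016 |12.6cm [ 0.5348 -0.3806  0.1673]
```

```bash

python3 -m handwheel '[{"grip":2.5,"tx":0,"ty":0,"tz":4,"spin":0},{"grip":2.5,"tx":0,"ty":0,"tz":8,"spin":0},{"grip":2.5,"tx":0,"ty":0,"tz":10.5,"spin":0},{"grip":2.5,"tx":0,"ty":0,"tz":11.5,"spin":0},{"grip":2.5,"tx":0,"ty":0,"tz":12.2,"spin":0},{"grip":2.5,"tx":0,"ty":0,"tz":12.5,"spin":0},{"grip":2.5,"tx":0,"ty":0,"tz":12.7,"spin":0},{"grip":2.5,"tx":0,"ty":0,"tz":12.7,"spin":0}]'|egrep 'pos|force|width'
python3 -m handwheel '[{"grip":3.3,"tx":0,"ty":0,"tz":0,"spin":0},{"grip":4,"tx":0,"ty":0,"tz":0,"spin":0},{"grip":5,"tx":0,"ty":0,"tz":0,"spin":0},{"grip":5.8,"tx":0,"ty":0,"tz":0,"spin":0},{"grip":5.8,"tx":0,"ty":0,"tz":-3,"spin":0},{"grip":5.8,"tx":0,"ty":0,"tz":-6,"spin":0},{"grip":5.8,"tx":0,"ty":0,"tz":-10,"spin":0},{"grip":5.8,"tx":0,"ty":0,"tz":-12,"spin":0},{"grip":5.8,"tx":0,"ty":0,"tz":-12,"spin":0}]'|egrep 'pos|force|width'
python3 plan.py .578 .0586 .15 96.3
```

```text
ee_pos: [0.5359, -0.3814, 0.0423]
contact_force: [-0.1, 0.3, -2.1]
gripper_width: 0.328
finger_force: 30.0
ee_pos: [0.5372, -0.3824, 0.1661]
contact_force: [0.6, -0.1, 1.0]
gripper_width: 0.634
finger_force: 0.0
t=58.38 psi=-5.51 tx -0.18 ty -44.29 tz 1.44 spin -1.7769 |44.3cm [ 0.5372 -0.3824  0.1661]
```

```bash

python3 -m handwheel '[{"grip":5.8,"tx":-0.2,"ty":-44.2,"tz":0,"spin":-1.777},{"grip":5.8,"tx":-0.2,"ty":-44.2,"tz":0,"spin":-1.777},{"grip":5.8,"tx":-0.2,"ty":-44.2,"tz":0,"spin":-1.777},{"grip":5.8,"tx":-0.2,"ty":-44.2,"tz":0,"spin":-1.777},{"grip":5.8,"tx":-0.2,"ty":-44.2,"tz":0,"spin":-1.777},{"grip":5.8,"tx":-0.2,"ty":-44.2,"tz":0,"spin":-1.777},{"grip":5.8,"tx":-0.2,"ty":-44.2,"tz":0,"spin":-1.777},{"grip":5.8,"tx":-0.2,"ty":-44.2,"tz":0,"spin":-1.777},{"grip":5.8,"tx":-0.2,"ty":-44.2,"tz":0,"spin":-1.777},{"grip":5.8,"tx":-0.2,"ty":-44.2,"tz":0,"spin":-1.777},{"grip":5.8,"tx":-0.2,"ty":-44.2,"tz":0,"spin":-1.777},{"grip":5.8,"tx":-0.2,"ty":-44.2,"tz":0,"spin":-1.777}]'|egrep 'pos|force'
python3 -m handwheel '[{"grip":5.8,"tx":0,"ty":0,"tz":0,"spin":-0.12},{"grip":5.8,"tx":0,"ty":0,"tz":0,"spin":-0.24},{"grip":5.8,"tx":0,"ty":0,"tz":0,"spin":-0.277},{"grip":5.8,"tx":0,"ty":0,"tz":0,"spin":-0.277},{"grip":5.8,"tx":0,"ty":0,"tz":0,"spin":-0.277}]'|egrep 'pos|force'
python3 plan.py .578 .0586 .047 96.3
```

```text
ee_pos: [0.5756, 0.0634, 0.1604]
contact_force: [-0.6, 0.0, 0.0]
finger_force: 0.0
ee_pos: [0.5754, 0.0593, 0.1604]
contact_force: [-0.2, 0.5, 1.0]
finger_force: 0.0
t=59.80 psi=96.20 tx -0.10 ty 0.25 tz 11.34 spin -0.0017 |11.3cm [0.5754 0.0593 0.1604]
```

```bash

python3 -m handwheel '[{"grip":5.8,"tx":-0.05,"ty":0.2,"tz":4,"spin":0},{"grip":5.8,"tx":-0.05,"ty":0.2,"tz":8,"spin":0},{"grip":5.8,"tx":-0.05,"ty":0.2,"tz":10.4,"spin":0},{"grip":5.8,"tx":-0.05,"ty":0.2,"tz":11.3,"spin":0},{"grip":5.8,"tx":-0.05,"ty":0.2,"tz":11.3,"spin":0},{"grip":4,"tx":-0.05,"ty":0.2,"tz":11.3,"spin":0},{"grip":3,"tx":-0.05,"ty":0.2,"tz":11.3,"spin":0},{"grip":2.5,"tx":-0.05,"ty":0.2,"tz":11.3,"spin":0},{"grip":2.5,"tx":-0.05,"ty":0.2,"tz":11.3,"spin":0},{"grip":2.5,"tx":-0.05,"ty":0.2,"tz":11.3,"spin":0},{"grip":2.5,"tx":-0.05,"ty":0.2,"tz":11.3,"spin":0}]'|egrep 'pos|force|width'
python3 -m handwheel '[{"grip":2.5,"tx":0,"ty":0,"tz":-1,"spin":0},{"grip":2.5,"tx":0,"ty":0,"tz":-3,"spin":0},{"grip":2.5,"tx":0,"ty":0,"tz":-6,"spin":0},{"grip":2.5,"tx":0,"ty":0,"tz":-10,"spin":0},{"grip":2.5,"tx":0,"ty":0,"tz":-12,"spin":0},{"grip":2.5,"tx":0,"ty":0,"tz":-12,"spin":0}]'|egrep 'pos|force|width'
python3 plan.py .4713 -.3748 .15 -5.5
```

```text
ee_pos: [0.578, 0.0591, 0.0488]
contact_force: [-5.0, -0.3, 10.6]
gripper_width: 0.328
finger_force: 30.0
ee_pos: [0.5802, 0.0592, 0.1732]
contact_force: [1.4, -0.2, -0.6]
gripper_width: 0.327
finger_force: 30.0
t=61.22 psi=96.30 tx -41.94 ty -15.60 tz 2.22 spin 1.7768 |44.8cm [0.5802 0.0592 0.1732]
```

```bash

python3 -m handwheel '[{"grip":2.5,"tx":-41.9,"ty":-15.5,"tz":0,"spin":1.777},{"grip":2.5,"tx":-41.9,"ty":-15.5,"tz":0,"spin":1.777},{"grip":2.5,"tx":-41.9,"ty":-15.5,"tz":0,"spin":1.777},{"grip":2.5,"tx":-41.9,"ty":-15.5,"tz":0,"spin":1.777},{"grip":2.5,"tx":-41.9,"ty":-15.5,"tz":0,"spin":1.777},{"grip":2.5,"tx":-41.9,"ty":-15.5,"tz":0,"spin":1.777},{"grip":2.5,"tx":-41.9,"ty":-15.5,"tz":0,"spin":1.777},{"grip":2.5,"tx":-41.9,"ty":-15.5,"tz":0,"spin":1.777},{"grip":2.5,"tx":-41.9,"ty":-15.5,"tz":0,"spin":1.777},{"grip":2.5,"tx":-41.9,"ty":-15.5,"tz":0,"spin":1.777},{"grip":2.5,"tx":-41.9,"ty":-15.5,"tz":0,"spin":1.777},{"grip":2.5,"tx":-41.9,"ty":-15.5,"tz":0,"spin":1.777}]'|egrep 'pos|force'
python3 -m handwheel '[{"grip":2.5,"tx":0,"ty":0,"tz":0,"spin":0.12},{"grip":2.5,"tx":0,"ty":0,"tz":0,"spin":0.24},{"grip":2.5,"tx":0,"ty":0,"tz":0,"spin":0.277},{"grip":2.5,"tx":0,"ty":0,"tz":0,"spin":0.277},{"grip":2.5,"tx":0,"ty":0,"tz":0,"spin":0.277}]'|egrep 'pos|force'
python3 plan.py .4713 -.3748 .0417 -5.5
```

```text
ee_pos: [0.4682, -0.379, 0.1676]
contact_force: [0.6, 0.3, -1.6]
finger_force: 30.0
ee_pos: [0.4693, -0.3742, 0.1674]
contact_force: [-0.6, 0.0, -0.7]
finger_force: 30.0
t=62.63 psi=-5.41 tx 0.21 ty 0.04 tz 12.57 spin 0.0015 |12.6cm [ 0.4693 -0.3742  0.1674]
```

```bash

python3 -m handwheel '[{"grip":2.5,"tx":0.1,"ty":0,"tz":4,"spin":0},{"grip":2.5,"tx":0.1,"ty":0,"tz":8,"spin":0},{"grip":2.5,"tx":0.1,"ty":0,"tz":10.5,"spin":0},{"grip":2.5,"tx":0.1,"ty":0,"tz":11.5,"spin":0},{"grip":2.5,"tx":0.1,"ty":0,"tz":12.2,"spin":0},{"grip":2.5,"tx":0.1,"ty":0,"tz":12.5,"spin":0},{"grip":2.5,"tx":0.1,"ty":0,"tz":12.7,"spin":0},{"grip":2.5,"tx":0.1,"ty":0,"tz":12.7,"spin":0}]'|egrep 'pos|force|width'
python3 -m handwheel '[{"grip":3.3,"tx":0,"ty":0,"tz":0,"spin":0},{"grip":4,"tx":0,"ty":0,"tz":0,"spin":0},{"grip":5,"tx":0,"ty":0,"tz":0,"spin":0},{"grip":5.8,"tx":0,"ty":0,"tz":0,"spin":0},{"grip":5.8,"tx":0,"ty":0,"tz":-3,"spin":0},{"grip":5.8,"tx":0,"ty":0,"tz":-6,"spin":0},{"grip":5.8,"tx":0,"ty":0,"tz":-10,"spin":0},{"grip":9,"tx":0,"ty":0,"tz":-12,"spin":0},{"grip":9,"tx":0,"ty":0,"tz":-12,"spin":0}]'|egrep 'pos|force|width'
python3 plan.py .4510 -.0120 .16 6.4
```

```text
ee_pos: [0.4713, -0.3751, 0.0421]
contact_force: [0.4, 0.3, -1.8]
gripper_width: 0.325
finger_force: 30.0
ee_pos: [0.4725, -0.3762, 0.1658]
contact_force: [1.4, -0.9, 1.1]
gripper_width: 0.753
finger_force: 0.0
t=64.05 psi=-5.51 tx -5.64 ty -36.05 tz 0.40 spin -0.2078 |36.5cm [ 0.4725 -0.3762  0.1658]
```

```bash

python3 -m handwheel '[{"grip":9,"tx":-5.6,"ty":-36,"tz":0,"spin":-0.208},{"grip":9,"tx":-5.6,"ty":-36,"tz":0,"spin":-0.208},{"grip":9,"tx":-5.6,"ty":-36,"tz":0,"spin":-0.208},{"grip":9,"tx":-5.6,"ty":-36,"tz":0,"spin":-0.208},{"grip":9,"tx":-5.6,"ty":-36,"tz":0,"spin":-0.208},{"grip":9,"tx":-5.6,"ty":-36,"tz":0,"spin":-0.208},{"grip":9,"tx":-5.6,"ty":-36,"tz":0,"spin":-0.208},{"grip":9,"tx":-5.6,"ty":-36,"tz":0,"spin":-0.208},{"grip":9,"tx":-5.6,"ty":-36,"tz":0,"spin":-0.208},{"grip":9,"tx":-5.6,"ty":-36,"tz":0,"spin":-0.208},{"grip":9,"tx":-5.6,"ty":-36,"tz":0,"spin":-0.208},{"grip":9,"tx":-5.6,"ty":-36,"tz":0,"spin":-0.208}]'|egrep 'pos|force'
python3 plan.py .4510 -.0120 .046 6.4
```

```text
ee_pos: [0.4493, -0.011, 0.1604]
contact_force: [0.0, 0.0, -0.2]
finger_force: 0.0
t=65.05 psi=6.44 tx 0.16 ty 0.11 tz 11.44 spin 0.0007 |11.4cm [ 0.4493 -0.011   0.1604]
```

```bash

python3 -m handwheel '[{"grip":9,"tx":0.1,"ty":0.05,"tz":4,"spin":0},{"grip":9,"tx":0.1,"ty":0.05,"tz":8,"spin":0},{"grip":9,"tx":0.1,"ty":0.05,"tz":11.4,"spin":0},{"grip":9,"tx":0.1,"ty":0.05,"tz":11.4,"spin":0},{"grip":6,"tx":0.1,"ty":0.05,"tz":11.4,"spin":0},{"grip":5,"tx":0.1,"ty":0.05,"tz":11.4,"spin":0},{"grip":4,"tx":0.1,"ty":0.05,"tz":11.4,"spin":0},{"grip":3,"tx":0.1,"ty":0.05,"tz":11.4,"spin":0},{"grip":3,"tx":0.1,"ty":0.05,"tz":11.4,"spin":0},{"grip":3,"tx":0.1,"ty":0.05,"tz":11.4,"spin":0},{"grip":3,"tx":0.1,"ty":0.05,"tz":11.4,"spin":0},{"grip":3,"tx":0.1,"ty":0.05,"tz":11.4,"spin":0}]'|egrep 'pos|force'
python3 -m handwheel '[{"grip":3,"tx":0,"ty":0,"tz":0,"spin":0},{"grip":3,"tx":0,"ty":0,"tz":0,"spin":0},{"grip":3,"tx":0.5,"ty":0,"tz":0,"spin":0},{"grip":3,"tx":1,"ty":0,"tz":0,"spin":0},{"grip":3,"tx":1.5,"ty":0,"tz":0,"spin":0},{"grip":3,"tx":2,"ty":0,"tz":0,"spin":0},{"grip":3,"tx":2.5,"ty":0,"tz":0,"spin":0},{"grip":3,"tx":2.9,"ty":0,"tz":0,"spin":0},{"grip":3,"tx":3.1,"ty":0,"tz":0,"spin":0},{"grip":3,"tx":3.2,"ty":0,"tz":0,"spin":0},{"grip":3,"tx":3.3,"ty":0,"tz":0,"spin":0},{"grip":3,"tx":3.3,"ty":0,"tz":0,"spin":0}]'|egrep 'time|pos|force'
```

```text
ee_pos: [0.4506, -0.0112, 0.047]
contact_force: [0.8, 0.4, -0.2]
finger_force: 0.0
time_s: 67.05
ee_pos: [0.4807, -0.0087, 0.0467]
contact_force: [-19.9, -22.4, 28.1]
finger_force: 30.0
```

```bash

python3 -m handwheel '[{"grip":3,"tx":-0.2,"ty":-0.1,"tz":0,"spin":0},{"grip":5,"tx":-0.2,"ty":-0.1,"tz":0,"spin":0},{"grip":7,"tx":-0.2,"ty":-0.1,"tz":0,"spin":0},{"grip":9,"tx":-0.2,"ty":-0.1,"tz":0,"spin":0},{"grip":9,"tx":-0.2,"ty":-0.1,"tz":0,"spin":0},{"grip":9,"tx":-0.2,"ty":-0.1,"tz":-4,"spin":0},{"grip":9,"tx":-0.2,"ty":-0.1,"tz":-8,"spin":0},{"grip":9,"tx":-0.2,"ty":-0.1,"tz":-12,"spin":0},{"grip":9,"tx":-0.2,"ty":-0.1,"tz":-16,"spin":0},{"grip":9,"tx":-0.2,"ty":-0.1,"tz":-20,"spin":0},{"grip":9,"tx":-0.2,"ty":-0.1,"tz":-20,"spin":0},{"grip":9,"tx":-0.2,"ty":-0.1,"tz":-20,"spin":0}]'|egrep 'time|pos|force'
python3 - <<'E'
from v import *
im={n:bot.camera(n)[:,:,::-1] for n in("scene","top")}
for n in im:cv2.imwrite(f"pics/{n}18.png",im[n])
o=np.zeros((600,800,3),np.uint8)
o[:300,:400]=cv2.resize(im["top"][150:270,390:550],(400,300),interpolation=cv2.INTER_CUBIC)
o[:300,400:]=cv2.resize(im["scene"][130:220,120:240],(400,300),interpolation=cv2.INTER_CUBIC)
o[300:,:400]=cv2.resize(im["scene"][165:255,225:345],(400,300),interpolation=cv2.INTER_CUBIC)
o[300:550,400:]=cv2.resize(im["top"],(400,250),interpolation=cv2.INTER_AREA)
cv2.imwrite("pics/j18.png",o)
E
```

```text
time_s: 68.05
ee_pos: [0.4822, -0.0067, 0.2489]
contact_force: [-0.1, -0.1, -1.1]
finger_force: 0.0
```

View pics/j18.png

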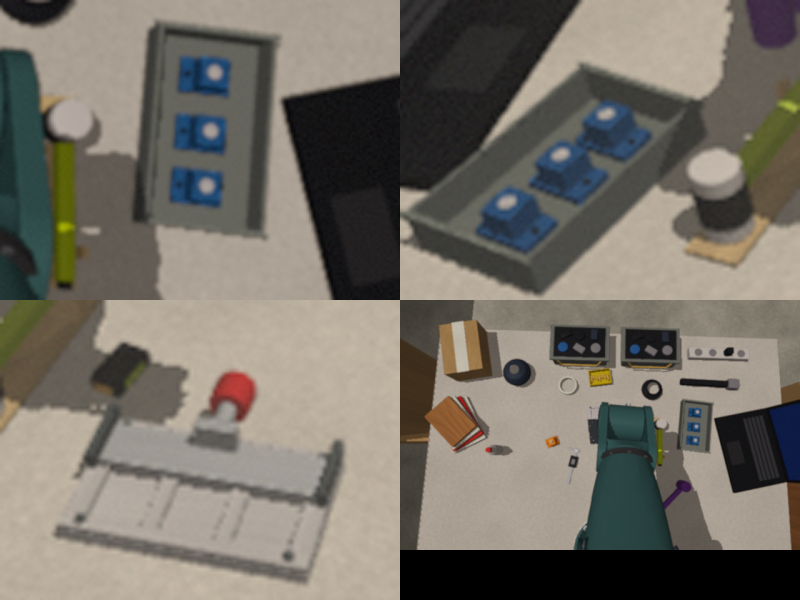

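All three mounts stand upright in the tray (px (205,75), (200,133), (197,188)) with their pins flush. The knob is in, the mallet is on its rest and the jig is empty, so I'm handing in.

```bash
python3 -c "from bench import bot; print(bot.close_job())"
```

```text
the job is handed in; nothing more can be done
None
```

I handed the job in at about 68 s of the 210 s allowed: all three mounts stand in the tray with pins that look flush, the mallet is in its rest, and the clamp knob is home; no verdict came back.

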